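# Clear the plate rack, then file the thick test plate on end

### The job

A spanner has been left lying across the plate rack: lift it off and lay it flat in the tool tray. Then take the thicker of the two aluminium plates that lie flat on the bench, lean it on the 45-degree rest and let go, take it again by its two broad faces at the upper end, and lower it gently on end into the rack's middle slot, the one that fits its thickness, fully home. Leave the thinner plate, the steel weight and the dropper bottle where they stand.

Things in the scene. Friction and masses are not known exactly. Their poses are not given: they have to be found in the camera images.
- rack: Slotted plate rack fixed to the bench, 82 x 93 x 95 mm (x, y, z). Origin: centre of its underside, z up. Cheeks 8 mm thick at +x and -x, 62 mm apart inside, tops 95 mm above the bench. Between them four cross walls (tops at 62 mm) leave three slots in a row along y, each running along x, floors at 12 mm: 25 mm wide (centre y = -24.25 mm), 19.5 mm (y = +6 mm), 13 mm (y = +30.25 mm).
- slot_mid (a point): Centre of the floor of the rack's middle, 19.5 mm wide slot: 12 mm above the bench; axes as the rack's. Mouth edges are rounded 3 mm.
- rest: 45-degree steel rest fixed to the bench, 86 mm long (x), 42 mm wide (y). Origin: centre of its underside, z up. Its flat face, 78 mm long, rises at 45 degrees towards the rest's own +x from the toe; there a lip 22 mm high, square to the face, stops a plate from sliding down. A plate's sides overhang it by 7 mm each, and its upper end stands out 32 mm beyond the face.
- rest_toe (a point): Middle of the inner corner where the rest's face and lip meet, 25 mm towards -x from the rest's origin and 22 mm above the bench; axes as the rest's.
- tray: Shallow grey tool tray fixed to the bench, 230 x 90 mm outside (x, y), 20 mm high, walls and floor 4 mm. Origin: centre of its underside; x along its length. Empty at the start.
- spanner: Steel open-ended spanner, 27 x 177 x 8 mm, 0.13 kg, lying flat across the rack's two cheeks, over the middle slot. Origin: middle of its length, on its underside; y along its length, z up. The straight shank, 12 mm wide and 8 mm thick, runs from y = -41 to +69 mm; the jaw is at -y.
- thick_plate: Ground aluminium plate 110 x 56 x 16 mm (x, y, z), about 0.27 kg, a row of small dark dots on one broad face; lies flat on the bench at the start. Origin: its centre; x along its length, z through its thickness.
- thin_plate: The other plate, 110 x 56 x 10 mm, else alike; lies flat on the bench and stays there. Origin: its centre.
- steel_weight: Turned brown steel weight, diameter 45 mm, 51 mm high, standing on the bench; a bystander. Origin: centre of its underside.
- dropper: Small brown bottle with dark cap, diameter 33 mm, 82 mm high, standing on the bench; a bystander. Origin: centre of its underside.
Things that resemble listed ones, but are neither listed nor needed, are in the scene too. Of the things that look like the rest, take the one that is farthest from the robot's base at the start.

How it is judged:
On the way, in this order (a step that is already met when the one before it is completed fails the run):
1. the spanner lies flat in the tray, let go (y of spanner in the frame of tray between -0.041 and 0.041 m and x of spanner in the frame of tray between -0.06 and 0.06 m and height (world z) of spanner below 0.013 m and (angle between spanner's own z axis and vertical below 0.15 rad or angle between spanner's own z axis and vertical above 2.99 rad) and contact force between the fingers and spanner below 0.1 N and linear speed of spanner below 0.03 m/s), for 0.2 s.
2. the thick plate leans on the 45-degree rest, let go (contact force between thick_plate and rest above 0.3 N and contact force between the fingers and thick_plate below 0.1 N and angle between the z axis of thick_plate and the z axis of rest, either way round between 0.62 and 0.95 rad and distance between thick_plate and rest_toe below 0.075 m and linear speed of thick_plate below 0.02 m/s), for 0.2 s.
At the end, for the whole second after the job is handed in: The thick plate stands on end in the rack's middle slot, within 7 degrees of upright and lying along the slot, its foot on the slot floor to within 4 mm; the spanner lies flat inside the tray; both are released and at rest (angle between the x axis of thick_plate and the z axis of rack, either way round below 0.12 rad and horizontal distance between thick_plate and slot_mid below 0.008 m and z of thick_plate in the frame of slot_mid between 0.05 and 0.059 m and angle between the z axis of thick_plate and the y axis of rack, either way round below 0.15 rad and y of spanner in the frame of tray between -0.041 and 0.041 m and x of spanner in the frame of tray between -0.06 and 0.06 m and height (world z) of spanner below 0.013 m and (angle between spanner's own z axis and vertical below 0.15 rad or angle between spanner's own z axis and vertical above 2.99 rad) and contact force between the fingers and thick_plate below 0.1 N and contact force between the fingers and spanner below 0.1 N and linear speed of thick_plate below 0.06 m/s and linear speed of spanner below 0.02 m/s); the robot touches nothing.
It fails at once if the thin plate is moved by more than 20 mm (distance of thin_plate from where it was at the start of the episode above 0.02 m).
It fails at once if the steel weight or the dropper bottle is moved by more than 20 mm or tipped (distance of any of steel_weight, dropper from where it was at the start of the episode above 0.02 m or angle between any of steel_weight, dropper's own z axis and vertical above 0.4 rad).
It fails at once if the thick plate is dropped (falls freely by more than about 2 cm) (contact force between the fingers and thick_plate below 0.1 N and linear speed of thick_plate above 0.6 m/s).
It also fails if it takes over 67 s, if anything falls off the work surface, if the arm or the gripper's body presses on something with over 40 N, if the wrist force passes 120 N, or if a joint passes its speed limit or range.

### The arm

A 6-joint arm with a two-finger parallel gripper is mounted at the origin on a cart in front of the work surface, level with it; the furniture and walls round the work are solid. World frame = base frame: x ahead of the robot, y to its left, z up, the work surface at z = 0. Lengths are in m, angles in rad, forces in N, time in s.
With the tool pointing down it reaches from about 0.35 to 0.85 m from the base axis. Payload 8.1 kg.
Tool frame: the origin (TCP) lies between the finger pads; the fingertips stand 14 mm ahead of it and the grasp point (between the pads) lies 5 mm behind it; z points along the fingers, y is the line along which they close (so a half turn about z gives the same grasp; the last joint's range is limited). The gripper opens to 93 mm and grips with 3 to 60 N. Pads are 15 mm wide; open, the fingers measure 128 mm over their backs; the gripper's body (75 mm by 188 mm) begins 65 mm behind the grasp point.
Start: joints at [1.253, 0.13, 1.488, -0, 1.523, -0.085], TCP at [0.138, 0.584, 0.233] pointing down, gripper open.
Joint ranges: [-2.96, 2.96], [-0.89, 2.26], [0.02, 2.5], [-1.34, 4.48], [0, 2.73], [-2.66, 2.66]. Speed limits (rad/s): [2.39, 2.39, 2.79, 3.14, 3.14, 3.14].

### API

Orientations are given as a rotation vector (axis times angle).
In Python, from plant import robot gives the robot as it stands.
- The arm moves only by the tool arm_command, never from a script. Its argument "targets" is a list of rows, each an object of numbers: "x", "y", "z": the shift along the world's x, y, z in units of 500 mm (1.0 is 500 mm); "rx", "ry", "rz": the turn, a rotation vector about the world's x, y, z in units of 2 rad (1.0 is 2 rad); "claw": the closure in counts, from 0 (fully open) to 255 (shut). In form: [{"x": .., "y": .., "z": .., "rx": .., "ry": .., "rz": .., "claw": ..}, ...]. A call has 1 to 10 rows; each row is the pose to reach, as a shift and turn from the pose commanded when the call began; what a row does not reach only later rows make up. A row lasts 1/12 s, in which the tool goes at most 41.7 mm and 7.16 degrees, less where a joint would pass 70% of its speed; a pose out of reach is approached as far as the arm can. A call with a number of a shift or a turn outside -1 to 1 is refused whole. A call with a gripper value outside its range is refused whole. The fingers move at their own pace and stop on an object; "squeeze" is the grip in N (left out, the last holds). Time passes only in rows, so rows that repeat a pose let the fingers close. It gives the time, the measured TCP pose, the force, the opening and the grip force at its end, in the units of the state.
- robot.read_state(): the state, without advancing time (a new reading comes with each control period).
- robot.read_camera(name): name is "side" or "top" or "wrist"; returns (picture, depth): 480x640x3 uint8, red, green, blue; 480x640 float32, m along the optical axis (not along the pixel's ray), 0 where there is no reading.
- robot.get_calibration(name): a dict with "intrinsics" (3x3 intrinsics, pixels), "origin" and "orientation" of the camera in the world. Camera axes: x right, y up, looking along -z (the intrinsics and any distortion apply to the point x, -y, -z); pixel columns grow to the right and rows downward; lengths in m; the calibration is good to about 2 mm. A picture is of the moment at which its call begins: read the wrist's pose just before it. get_calibration takes no time and is no camera call; for the wrist camera it gives the pose at the moment of the call.
- robot.close_job(): hands the job in; it is judged then, once.
The state is a dict: "t": time; "q": joint angles; "dq": joint speeds; "joint_torque": joint torques, N m; "tool_pos": TCP position; "orientation": TCP orientation; "force": force on the tool from outside, world axes, zero at the start; "wrist_torque": the same for the moment, N m; "opening": finger opening in m; "gripper_force": force on a finger pad.
Only numpy, scipy, OpenCV 4.12 (cv2) and the standard library are available. Lean on these libraries where they do the work, as an engineer would, in place of code of your own. Each camera call takes 0.05 s, during which the arm holds its last target. There are 200 camera calls.

## Working session

There is one attempt and no reset: what is moved stays moved. The work goes in short steps, Python scripts to look and compute and a tool call to move; the robot and the scene stay as the last step left them, time stands still between calls to the robot, and variables do not carry over. Pictures are saved under pics/ and viewed, at most 10 in all, crops included, and the job is handed in when it is done.

Besides the shell and the picture viewer there is one more tool, called after "Call:" as name(argument=value, ...) on one line, values as JSON. arm_command: Moves the arm, as the interface text tells. Shifts and turns lie within -1 to 1; 1 stands for 500 mm of shift or 2 rad of turn. Its arguments: {"type":"object","properties":{"targets":{"type":"array","items":{"type":"object","properties":{"x":{"type":"number","minimum":-1,"maximum":1},"y":{"type":"number","minimum":-1,"maximum":1},"z":{"type":"number","minimum":-1,"maximum":1},"rx":{"type":"number","minimum":-1,"maximum":1},"ry":{"type":"number","minimum":-1,"maximum":1},"rz":{"type":"number","minimum":-1,"maximum":1},"claw":{"type":"number"}}}},"squeeze":{"type":"number"}},"required":["targets"]}

```bash
ls; mkdir -p pics; cat > h.py <<'E'
import numpy as np,cv2
from scipy.spatial.transform import Rotation as R
from plant import robot
def grab(n):
    c=robot.get_calibration(n); p,d=robot.read_camera(n)
    np.savez('%s.npz'%n,p=p,d=d,K=c['intrinsics'],o=c['origin'],R=rot(c['orientation']))
    return load(n)
def rot(o):
    o=np.array(o,float)
    return o if o.shape==(3,3) else R.from_rotvec(o).as_matrix()
def load(n):
    return dict(np.load('%s.npz'%n))
def ray(f,u,v):
    K=f['K'];d=np.array([(u-K[0,2])/K[0,0],-(v-K[1,2])/K[1,1],-1.]);return f['R']@d
def onz(f,u,v,z):
    d=ray(f,u,v);o=f['o'];return o+d*(z-o[2])/d[2]
def cloud(f):
    K=f['K'];v,u=np.mgrid[:480,:640];z=f['d']
    P=np.stack([(u-K[0,2])/K[0,0]*z,-(v-K[1,2])/K[1,1]*z,-z],-1)
    return P@f['R'].T+f['o']
def save(f,name): cv2.imwrite('pics/'+name,f['p'][:,:,::-1])
E
python3 - <<'E'
from h import *
for n in('top','side'):
    c=robot.get_calibration(n);print(n,c)
    f=grab(n);save(f,n+'0.png')
s=robot.read_state();print(s)
E
```

```text
pics
top {'intrinsics': array([[495.61721424,   0.        , 326.2683819 ],
       [  0.        , 495.61721424, 237.73981139],
       [  0.        ,   0.        ,   1.        ]]), 'origin': array([ 0.43291914, -0.0362234 ,  1.39040295]), 'orientation': array([ 0.06781854, -0.06081614, -1.56592424])}
side {'intrinsics': array([[456.21688165,   0.        , 319.35249868],
       [  0.        , 456.21688165, 241.58982647],
       [  0.        ,   0.        ,   1.        ]]), 'origin': array([ 0.44912186, -0.66699295,  0.75605958]), 'orientation': array([ 0.75619591, -0.04670278, -0.11313113])}
{'t': 0.1, 'q': array([ 1.25261939e+00,  1.31070538e-01,  1.48917763e+00,  3.89378887e-05,
        1.52300413e+00, -8.54285215e-02]), 'dq': array([ 0.00124762, -0.00098114, -0.00349533,  0.00060111, -0.00047915,
        0.00083923]), 'joint_torque': array([ 1.30061337e-03, -5.61339462e+01, -4.93098629e+01,  7.69367558e-02,
        2.90804857e-02, -5.88943021e-05]), 'tool_pos': array([0.13821779, 0.58335576, 0.23169737]), 'orientation': array([-3.64735487e-01, -3.11997381e+00,  2.54151450e-03]), 'force': array([ 0.50117666, -0.27343048,  0.16020945]), 'wrist_torque': array([ 0.01403944,  0.01978554, -0.00411836]), 'gripper_force': 0.0, 'opening': 0.09308384690778315}
```

View pics/top0.png

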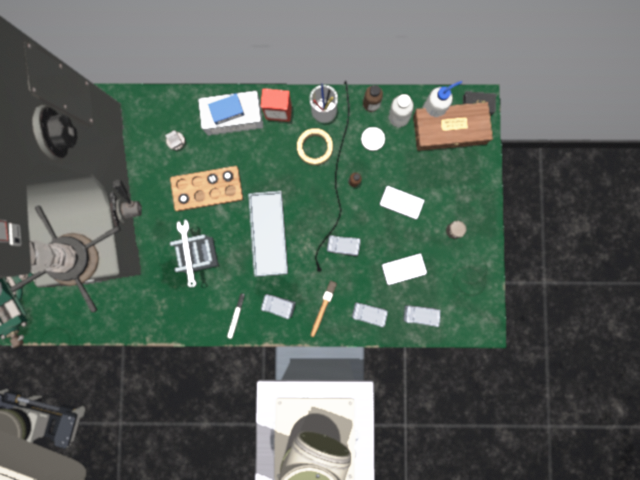

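View pics/side0.png

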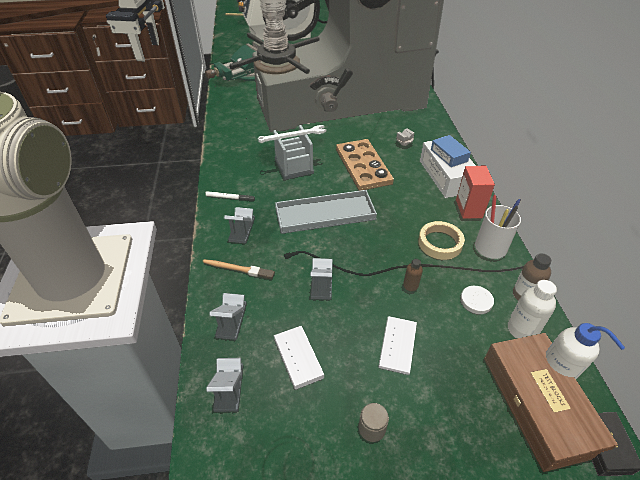

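The top view shows the spanner over the rack at (190,255), the tray at (268,233) and the two white plates at (402,202) and (404,269). Four rest-like objects sit at (344,245), (278,306), (370,314) and (422,316). The one at (344,245) looks farthest from the base, which is at about (315,445). I'll measure all of these.

```bash
python3 - <<'E'
from h import *
np.set_printoptions(precision=4,suppress=True)
f=load('top');C=cloud(f);p=f['p'].astype(int);hsv=cv2.cvtColor(f['p'],cv2.COLOR_RGB2HSV)
print('bench z',np.median(C[200:230,300:330,2]), 'base',onz(f,315,445,0))
for n,(u,v) in dict(a=(344,245),b=(278,306),c=(370,314),d=(422,316)).items():
    P=onz(f,u,v,.04);print('rest',n,P,np.hypot(P[0],P[1]))
    m=C[v-18:v+18,u-24:u+24]
    print('  maxz',np.percentile(m[...,2],[50,90,99]))
def blob(f,C,u,v,mask,name,zz=None):
    n,l=cv2.connectedComponents(mask.astype(np.uint8),connectivity=4)
    k=l==l[v,u];z=np.median(C[k][:,2]); 
    c,_=cv2.findContours(k.astype(np.uint8),0,1);c=max(c,key=cv2.contourArea)
    for h in ([z] if zz is None else zz):
        q=np.array([onz(f,x,y,h)[:2] for x,y in c[:,0]],np.float32)
        print(name,'medz %.4f used %.4f'%(z,h),'n',k.sum(),cv2.minAreaRect(q))
w=(hsv[...,1]<40)&(hsv[...,2]>200)
blob(f,C,402,202,w,'p1');blob(f,C,404,269,w,'p2')
g=load('side');D=cloud(g);hs=cv2.cvtColor(g['p'],cv2.COLOR_RGB2HSV);w2=(hs[...,1]<40)&(hs[...,2]>200)
blob(g,D,300,350,w2,'side p(300,355)');blob(g,D,398,350,w2,'side p(398,345)')
# object heights
for nm,F,CC,u,v in[('tray',f,C,268,233),('sp',f,C,187,245)]: print(nm,CC[v,u])
T=(C[...,2]>.004)&(hsv[...,1]<60);blob(f,C,268,233,T,'tray',[.02])
print('green/sat', hsv[233,268],hsv[220,300],hsv[250,187], hsv[245,344])
# zoomed crops
def crop(u,v,r,s=6): return cv2.resize(f['p'][v-r:v+r,u-r:u+r],None,fx=s,fy=s,interpolation=cv2.INTER_CUBIC)
im=np.hstack([cv2.resize(crop(344,245,30),(390,390)),cv2.resize(crop(190,253,40),(390,390))])
def cs(u,v,r): return cv2.resize(g['p'][v-r:v+r,u-r:u+r],(260,200),interpolation=cv2.INTER_CUBIC)
im=np.vstack([im,np.hstack([cs(300,355,35),cs(398,345,35),cs(320,278,30)])])
cv2.imwrite('pics/c1.png',im[...,::-1])
E
```

```text
bench z -0.0004816315764244461 base [-0.019  -0.0014  0.    ]
rest a [ 0.5241 -0.0785  0.04  ] 0.5299404224682766
  maxz [0.0016 0.0551 0.077 ]
rest b [0.3581 0.0998 0.04  ] 0.37174436520742565
  maxz [0.0012 0.0536 0.0776]
rest c [ 0.3377 -0.1488  0.04  ] 0.36908873093402866
  maxz [0.0016 0.057  0.0776]
rest d [ 0.333 -0.289  0.04 ] 0.4409306893044783
  maxz [0.0021 0.0564 0.0763]
p1 medz 0.0093 used 0.0093 n 838 ((0.6479217410087585, -0.24118568003177643), (0.11290950328111649, 0.0592212900519371), 68.62037658691406)
p2 medz 0.0156 used 0.0156 n 872 ((0.4604615271091461, -0.24533794820308685), (0.05865032970905304, 0.11336959898471832), 16.125782012939453)
side p(300,355) medz 0.0162 used 0.0162 n 1643 ((0.46156007051467896, -0.24581217765808105), (0.05522420257329941, 0.10918588936328888), 16.210824966430664)
side p(398,345) medz 0.0104 used 0.0104 n 1522 ((0.6491004228591919, -0.2415800392627716), (0.1093251034617424, 0.05502505227923393), 68.55110931396484)
tray [0.5598 0.1344 0.0007]
sp [0.5186 0.334  0.0982]
tray medz -0.0639 used 0.0200 n 206637 ((0.45574939250946045, -0.026485085487365723), (1.7801861763000488, 1.1209590435028076), 89.93831634521484)
green/sat [ 99   7 243] [ 72 118  95] [  0   0 255] [111  11 228]
```

View pics/c1.png

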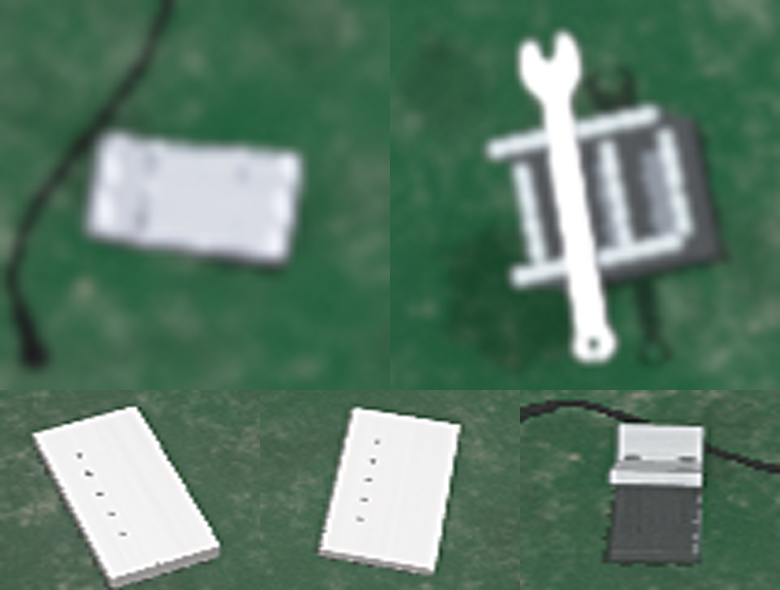

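The crop shows the left plate (side 300,355; top 404,269) visibly thicker, and its measured top is at z=0.016 against 0.010 for the other. That makes it the thick plate, at (0.461,-0.2455). Rest "a" at top (344,245) is 0.53 m from the base, the farthest of the four, so it is the one to use. Next I'll measure the rest, rack, spanner and tray.

```bash
python3 - <<'E'
from h import *
np.set_printoptions(precision=4,suppress=True)
f=load('top');C=cloud(f);g=load('side');D=cloud(g)
def near(C,c,r,lo,hi): 
    return (np.hypot(C[...,0]-c[0],C[...,1]-c[1])<r)&(C[...,2]>lo)&(C[...,2]<hi)
def rect(P): return cv2.minAreaRect(P[:,:2].astype(np.float32))
for nm,F,X in(('top',f,C),('side',g,D)):
    m=near(X,(.524,-.0785),.075,.015,.1);P=X[m];print(nm,'rest',len(P),rect(P),P[:,2].max())
    # height profile along y
    for y in np.arange(-.13,-.02,.01):
        s=P[abs(P[:,1]-y)<.005]
        if len(s):print('   y %.3f'%y,len(s),s[:,2].min(),np.median(s[:,2]),s[:,2].max(),np.median(s[:,0]))
    hs=cv2.cvtColor(F['p'],cv2.COLOR_RGB2HSV)
    sp=near(X,(.5186,.334),.14,.085,.115)&(hs[...,2]>=235)&(hs[...,1]<25)
    n,l,st,ce=cv2.connectedComponentsWithStats(sp.astype(np.uint8));k=1+np.argmax(st[1:,4]);k=l==k
    v,u=np.nonzero(k);Q=np.array([onz(F,a,b,.103) for a,b in zip(u,v)]);print(nm,'spanner',k.sum(),np.median(X[k][:,2]),rect(Q))
    # shank centreline
    q=Q[:,:2];mm=q.mean(0);d=np.linalg.svd(q-mm,full_matrices=False)[2][0];t=(q-mm)@d
    for a in np.arange(-.09,.1,.015):
        s=q[abs(t-a)<.0075]
        if len(s): nn=np.array([-d[1],d[0]]);w=(s-mm)@nn;print('   t %.3f'%a,s.mean(0),len(s),np.ptp(w))
    print('  dir',d,np.degrees(np.arctan2(d[1],d[0])))
    r=near(X,(.52,.315),.09,.05,.115)&~k
    print(nm,'rack pts',r.sum());ch=X[r&(X[...,2]>.085)&(X[...,2]<.1)];print('  cheeks',len(ch),rect(ch), ch[:,2].max())
    t=near(X,(.56,.134),.16,.009,.03);print(nm,'tray',rect(X[t]),t.sum())
E
```

```text
top rest 464 ((0.524823009967804, -0.07703135907649994), (0.08056515455245972, 0.042439546436071396), 80.78984832763672) 0.08034633704357441
   y -0.120 7 0.06724274679112008 0.07168453256441398 0.07705335776799127 0.5300292849220039
   y -0.110 59 0.06680370220485199 0.07360006630644267 0.08034633704357441 0.5195592728620971
   y -0.100 64 0.055996913772349055 0.06531867619679144 0.07375875190809644 0.5210585161915109
   y -0.090 61 0.0469031329358347 0.05566790816505818 0.06559346631179408 0.5228042468869308
   y -0.080 61 0.03289565047290699 0.04395458585061229 0.05346380195465694 0.5238096435112337
   y -0.070 59 0.02006831045741042 0.033631882108298594 0.04190533234720473 0.5271424086267614
   y -0.060 50 0.016941677044023162 0.025902012666622287 0.03340409389329824 0.5274797383422831
   y -0.050 62 0.01899307055691013 0.029104724277317584 0.038539930106783915 0.5299017744081447
   y -0.040 39 0.030707185837693052 0.03515334573779594 0.041511358595067716 0.5272764323859143
   y -0.030 2 0.03664727372622467 0.03788713774514563 0.03912700176406658 0.5144906209268743
top spanner 32
[... 2440 characters left out ...]
13 0.008792080740227602
   t 0.000 [0.5049 0.3341] 12 0.008768556897308735
   t 0.015 [0.4908 0.3312] 12 0.009482941597748365
   t 0.030 [0.476  0.3285] 14 0.009457679638344695
   t 0.045 [0.4606 0.3271] 15 0.013816788604610226
   t 0.060 [0.4463 0.323 ] 13 0.01013941654069227
   t 0.075 [0.4313 0.3204] 16 0.013690176206706327
   t 0.090 [0.4193 0.3186] 7 0.014429548370919563
  dir [-0.9841 -0.1774] -169.78247501094145
side rack pts 963
  cheeks 261 ((0.509961724281311, 0.32839152216911316), (0.1599520742893219, 0.09517695009708405), 14.852582931518555) 0.09991628065162006
side tray ((0.5605976581573486, 0.1367780566215515), (0.30449551343917847, 0.24325019121170044), 80.68806457519531) 1234
```

Call:
arm_command(targets=[{"x": 0.736,"y": -0.5,"z": 0,"rz": 0.205,"claw": 120},{"x": 0.736,"y": -0.5,"z": 0,"rz": 0.205,"claw": 120},{"x": 0.736,"y": -0.5,"z": 0,"rz": 0.205,"claw": 120},{"x": 0.736,"y": -0.5,"z": 0,"rz": 0.205,"claw": 120},{"x": 0.736,"y": -0.5,"z": 0,"rz": 0.205,"claw": 120},{"x": 0.736,"y": -0.5,"z": 0,"rz": 0.205,"claw": 120},{"x": 0.736,"y": -0.5,"z": 0,"rz": 0.205,"claw": 120},{"x": 0.736,"y": -0.5,"z": 0,"rz": 0.205,"claw": 120},{"x": 0.736,"y": -0.5,"z": 0,"rz": 0.205,"claw": 120},{"x": 0.736,"y": -0.5,"z": 0,"rz": 0.205,"claw": 120}], squeeze=30)

```text
schema error: expected keys x, y, z, rx, ry, rz, claw
```

Call:
arm_command(targets=[{"x": 0,"y": 0,"z": 0},{"x": 0,"y": 0,"z": 0},{"x": 0,"y": 0,"z": 0}])

```text
schema error: expected keys x, y, z, rx, ry, rz, claw
```

```bash
python3 - <<'E'
from h import *
np.set_printoptions(precision=4,suppress=True)
f=load('top')
for c in[(249,193),(281,191),(287,274),(255,277)]:print(onz(f,*c,.02))
s=robot.read_state();M=rot(s['orientation']);print(s['tool_pos'],M[:,1],M[:,2],s['opening'],s['q'])
w=grab('wrist');save(w,'w1.png');print(w['o'],w['R'],w['K'])
E
```

```text
[0.6702 0.1868 0.02  ]
[0.6762 0.0973 0.02  ]
[0.4447 0.078  0.02  ]
[0.4361 0.1662 0.02  ]
[0.1382 0.5834 0.2317] [ 0.2307  0.973  -0.0017] [-0.0006 -0.0016 -1.    ] 0.09308384690778315 [ 1.2526  0.1311  1.4892  0.      1.523  -0.0854]
[0.0559 0.6026 0.3854] [[ 0.2316 -0.9284 -0.2904]
 [ 0.9728  0.2206  0.0706]
 [-0.0014 -0.2989  0.9543]] [[396.565    0.     320.6527]
 [  0.     396.565  242.5599]
 [  0.       0.       1.    ]]
```

View pics/w1.png

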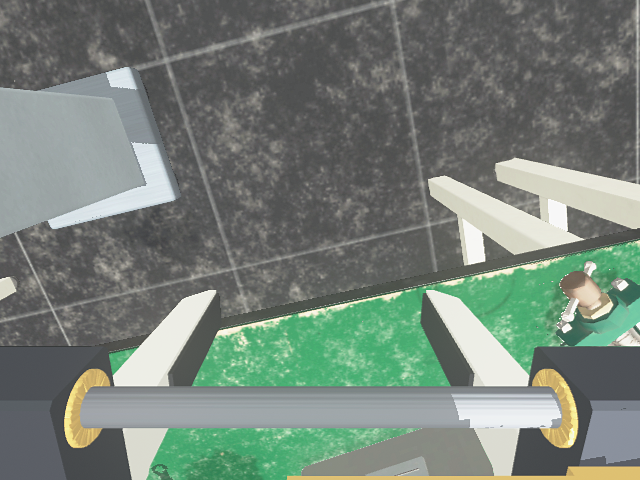

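The move was refused because every row needs every key, and this wrist view (taken at the start pose) shows only the fingers and the bench edge. Resending.

Call:
arm_command(targets=[{"x": 0.736,"y": -0.5,"z": 0,"rx": 0,"ry": 0,"rz": 0.205,"claw": 120},{"x": 0.736,"y": -0.5,"z": 0,"rx": 0,"ry": 0,"rz": 0.205,"claw": 120},{"x": 0.736,"y": -0.5,"z": 0,"rx": 0,"ry": 0,"rz": 0.205,"claw": 120},{"x": 0.736,"y": -0.5,"z": 0,"rx": 0,"ry": 0,"rz": 0.205,"claw": 120},{"x": 0.736,"y": -0.5,"z": 0,"rx": 0,"ry": 0,"rz": 0.205,"claw": 120},{"x": 0.736,"y": -0.5,"z": 0,"rx": 0,"ry": 0,"rz": 0.205,"claw": 120},{"x": 0.736,"y": -0.5,"z": 0,"rx": 0,"ry": 0,"rz": 0.205,"claw": 120},{"x": 0.736,"y": -0.5,"z": 0,"rx": 0,"ry": 0,"rz": 0.205,"claw": 120},{"x": 0.736,"y": -0.5,"z": 0,"rx": 0,"ry": 0,"rz": 0.205,"claw": 120},{"x": 0.736,"y": -0.5,"z": 0,"rx": 0,"ry": 0,"rz": 0.205,"claw": 120}], squeeze=30)

```text
t: 0.98
tool_pos: [0.4779, 0.3525, 0.2324]
orientation: [0.278, -3.129, 0.0]
force: [-0.6, -0.2, 0.2]
opening: 0.0491
gripper_force: 0.0
```

Call:
arm_command(targets=[{"x": 0.05,"y": -0.032,"z": 0,"rx": 0,"ry": 0,"rz": 0,"claw": 120},{"x": 0.05,"y": -0.032,"z": 0,"rx": 0,"ry": 0,"rz": 0,"claw": 120},{"x": 0.05,"y": -0.032,"z": 0,"rx": 0,"ry": 0,"rz": 0,"claw": 120},{"x": 0.05,"y": -0.032,"z": 0,"rx": 0,"ry": 0,"rz": 0,"claw": 120}])

```text
t: 1.32
tool_pos: [0.501, 0.3383, 0.2322]
orientation: [0.277, -3.128, -0.0]
force: [-1.2, 0.2, 0.1]
opening: 0.0491
gripper_force: 0.0
```

```bash
cat > st.py <<'E'
from h import *
np.set_printoptions(precision=4,suppress=True)
def st():
    s=robot.read_state();M=rot(s['orientation']);print('t',s['t'],'pos',s['tool_pos'],'y',M[:,1],'yang %.2f'%np.degrees(np.arctan2(M[1,1],M[0,1])),'z',M[:,2],'op %.4f'%s['opening'],s['q']);return s,M
E
python3 - <<'E'
from st import *
st();w=grab('wrist');save(w,'w2.png')
E
```

```text
t 1.3167 pos [0.501  0.3383 0.2322] y [-0.1758  0.9844  0.0002] yang 100.13 z [-0.0012 -0.     -1.    ] op 0.0491 [ 0.5087  0.1438  1.4745  0.0005  1.5244 -1.2389]
```

View pics/w2.png

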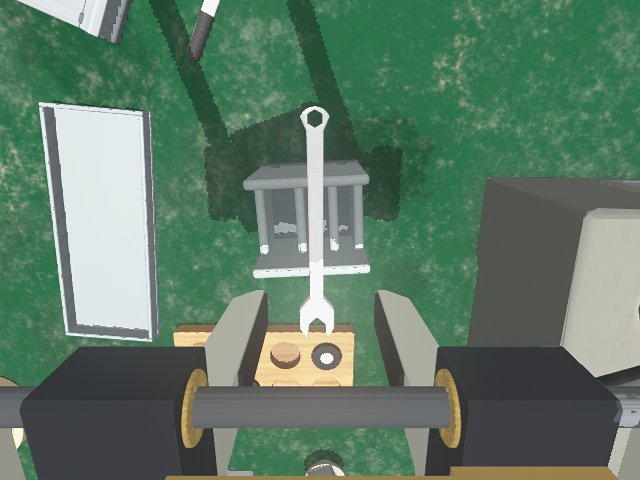

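The wrist view shows the spanner's shank at columns 308-324, with the ring at (314,117) and the jaw at (317,318). The rack's wide slot is on the left and the narrow one on the right, and the tray is at (100,220).

```bash
python3 - <<'E'
from st import *
w=load('wrist');hs=cv2.cvtColor(w['p'],cv2.COLOR_RGB2HSV)
C=cloud(w)
for v in(150,210,230,250,290):
    row=[u for u in range(290,345) if abs(C[v,u,2]-.103)<.006]
    a=onz(w,row[0]-.5,v,.103);b=onz(w,row[-1]+.5,v,.103);print(v,row[0],row[-1],a,b,(a+b)/2,np.linalg.norm(a-b))
print(onz(w,314,106,.103),onz(w,317,337,.103), np.median(C[200:260,312:320,2]))
for c in[(39,102),(150,110),(157,340),(66,333)]:print(onz(w,*c,.02))
E
```

```text
150 306 322 [0.4401 0.3166 0.103 ] [0.4381 0.3282 0.103 ] [0.4391 0.3224 0.103 ] 0.011843546526331843
210 308 322 [0.482 0.325 0.103] [0.4801 0.3357 0.103 ] [0.4811 0.3304 0.103 ] 0.010931447512077806
230 308 322 [0.4969 0.3275 0.103 ] [0.495  0.3384 0.103 ] [0.496  0.3329 0.103 ] 0.01110186354728977
250 309 322 [0.5122 0.3308 0.103 ] [0.5103 0.3412 0.103 ] [0.5113 0.336  0.103 ] 0.010525843119724588
290 310 322 [0.5443 0.337  0.103 ] [0.5426 0.3469 0.103 ] [0.5434 0.342  0.103 ] 0.010093704150284677
[0.4105 0.3175 0.103 ] [0.584  0.3498 0.103 ] 0.10511407978505019
[0.447  0.0796 0.02  ]
[0.4368 0.175  0.02  ]
[0.6655 0.1933 0.02  ]
[0.6737 0.0997 0.02  ]
```

Call:
arm_command(targets=[{"x": 0.008,"y": -0.007,"z": -0.08,"rx": 0,"ry": 0,"rz": 0,"claw": 120},{"x": 0.008,"y": -0.007,"z": -0.16,"rx": 0,"ry": 0,"rz": 0,"claw": 120},{"x": 0.008,"y": -0.007,"z": -0.22,"rx": 0,"ry": 0,"rz": 0,"claw": 120},{"x": 0.008,"y": -0.007,"z": -0.244,"rx": 0,"ry": 0,"rz": 0,"claw": 120},{"x": 0.008,"y": -0.007,"z": -0.244,"rx": 0,"ry": 0,"rz": 0,"claw": 120},{"x": 0.008,"y": -0.007,"z": -0.244,"rx": 0,"ry": 0,"rz": 0,"claw": 120},{"x": 0.008,"y": -0.007,"z": -0.244,"rx": 0,"ry": 0,"rz": 0,"claw": 120},{"x": 0.008,"y": -0.007,"z": -0.244,"rx": 0,"ry": 0,"rz": 0,"claw": 120}])

```text
t: 2.03
tool_pos: [0.5072, 0.3359, 0.1139]
orientation: [-0.278, 3.125, 0.003]
force: [0.3, -0.2, 1.7]
opening: 0.0489
gripper_force: 0.0
```

Call:
arm_command(targets=[{"x": 0,"y": 0,"z": 0,"rx": 0,"ry": 0,"rz": 0,"claw": 255},{"x": 0,"y": 0,"z": 0,"rx": 0,"ry": 0,"rz": 0,"claw": 255},{"x": 0,"y": 0,"z": 0,"rx": 0,"ry": 0,"rz": 0,"claw": 255},{"x": 0,"y": 0,"z": 0,"rx": 0,"ry": 0,"rz": 0,"claw": 255},{"x": 0,"y": 0,"z": 0,"rx": 0,"ry": 0,"rz": 0,"claw": 255},{"x": 0,"y": 0,"z": 0,"rx": 0,"ry": 0,"rz": 0,"claw": 255},{"x": 0,"y": 0,"z": 0,"rx": 0,"ry": 0,"rz": 0,"claw": 255},{"x": 0,"y": 0,"z": 0,"rx": 0,"ry": 0,"rz": 0,"claw": 255}], squeeze=40)

```text
t: 2.7
tool_pos: [0.5056, 0.3346, 0.1106]
orientation: [0.278, -3.129, 0.0]
force: [-0.4, -0.2, 0.4]
opening: 0.0101
gripper_force: 40.0
```

Call:
arm_command(targets=[{"x": 0,"y": 0,"z": 0.05,"rx": 0,"ry": 0,"rz": 0,"claw": 255},{"x": 0,"y": 0,"z": 0.1,"rx": 0,"ry": 0,"rz": 0,"claw": 255},{"x": 0.02,"y": -0.06,"z": 0.14,"rx": 0,"ry": 0,"rz": -0.01,"claw": 255},{"x": 0.04,"y": -0.14,"z": 0.14,"rx": 0,"ry": 0,"rz": -0.02,"claw": 255},{"x": 0.06,"y": -0.22,"z": 0.14,"rx": 0,"ry": 0,"rz": -0.03,"claw": 255},{"x": 0.09,"y": -0.3,"z": 0.14,"rx": 0,"ry": 0,"rz": -0.04,"claw": 255},{"x": 0.11,"y": -0.36,"z": 0.14,"rx": 0,"ry": 0,"rz": -0.047,"claw": 255},{"x": 0.118,"y": -0.398,"z": 0.1,"rx": 0,"ry": 0,"rz": -0.047,"claw": 255},{"x": 0.118,"y": -0.398,"z": 0.03,"rx": 0,"ry": 0,"rz": -0.047,"claw": 255},{"x": 0.118,"y": -0.398,"z": -0.04,"rx": 0,"ry": 0,"rz": -0.047,"claw": 255}])

```text
t: 3.53
tool_pos: [0.5665, 0.134, 0.0912]
orientation: [-0.126, 3.135, 0.0]
force: [-0.0, 0.5, -2.2]
opening: 0.0101
gripper_force: 40.0
```

Call:
arm_command(targets=[{"x": 0,"y": 0,"z": 0,"rx": 0,"ry": 0,"rz": 0,"claw": 255},{"x": 0,"y": 0,"z": 0,"rx": 0,"ry": 0,"rz": 0,"claw": 255},{"x": 0,"y": 0,"z": 0,"rx": 0,"ry": 0,"rz": 0,"claw": 255}])

```text
t: 3.78
tool_pos: [0.5653, 0.136, 0.0922]
orientation: [-0.131, 3.138, 0.0]
force: [0.9, -0.2, 0.2]
opening: 0.0099
gripper_force: 40.0
```

```bash
python3 - <<'E'
from st import *
st();g=grab('side');p=cv2.resize(g['p'][110:260,220:420],None,fx=4,fy=4,interpolation=cv2.INTER_CUBIC);cv2.imwrite('pics/s1.png',p[...,::-1])
E
```

```text
t 3.7833 pos [0.5653 0.136  0.0922] y [-0.0836  0.9965  0.0001] yang 94.79 z [ 0.0011  0.0002 -1.    ] op 0.0099 [ 0.1479  0.1891  1.6867  0.      1.2647 -1.5066]
```

View pics/s1.png

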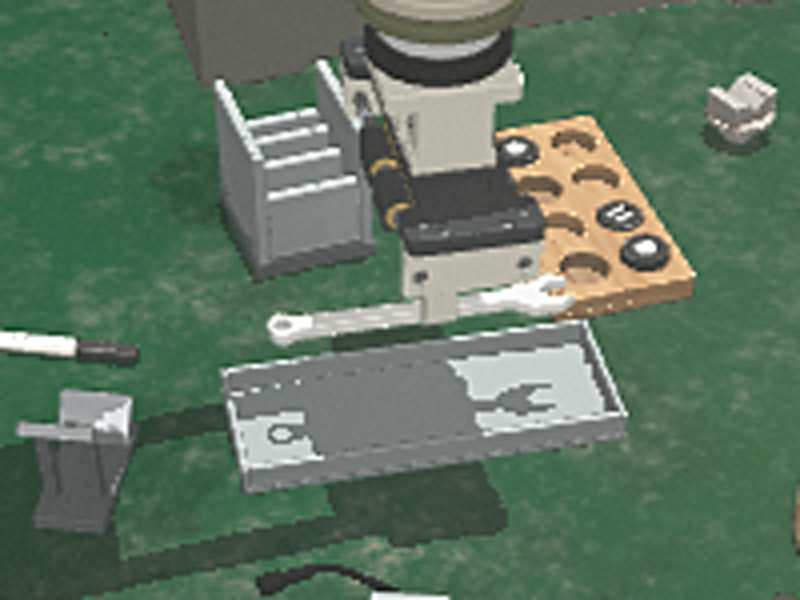

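The spanner is held level, directly over the tray. Lowering it and letting go.

Call:
arm_command(targets=[{"x": 0,"y": 0,"z": -0.05,"rx": 0,"ry": 0,"rz": 0,"claw": 255},{"x": 0,"y": 0,"z": -0.1,"rx": 0,"ry": 0,"rz": 0,"claw": 255},{"x": 0,"y": 0,"z": -0.13,"rx": 0,"ry": 0,"rz": 0,"claw": 255},{"x": 0,"y": 0,"z": -0.142,"rx": 0,"ry": 0,"rz": 0,"claw": 255},{"x": 0,"y": 0,"z": -0.142,"rx": 0,"ry": 0,"rz": 0,"claw": 255},{"x": 0,"y": 0,"z": -0.142,"rx": 0,"ry": 0,"rz": 0,"claw": 255},{"x": 0,"y": 0,"z": -0.142,"rx": 0,"ry": 0,"rz": 0,"claw": 255}])

```text
t: 4.42
tool_pos: [0.5664, 0.136, 0.0221]
orientation: [-0.131, 3.135, 0.001]
force: [0.4, -1.6, -1.1]
opening: 0.0099
gripper_force: 40.0
```

Call:
arm_command(targets=[{"x": 0,"y": 0,"z": 0,"rx": 0,"ry": 0,"rz": 0,"claw": 175},{"x": 0,"y": 0,"z": 0,"rx": 0,"ry": 0,"rz": 0,"claw": 175},{"x": 0,"y": 0,"z": 0,"rx": 0,"ry": 0,"rz": 0,"claw": 175},{"x": 0,"y": 0,"z": 0,"rx": 0,"ry": 0,"rz": 0,"claw": 175},{"x": 0,"y": 0,"z": 0,"rx": 0,"ry": 0,"rz": 0,"claw": 175},{"x": 0,"y": 0,"z": 0,"rx": 0,"ry": 0,"rz": 0,"claw": 175}])

```text
t: 4.92
tool_pos: [0.5646, 0.1356, 0.0197]
orientation: [-0.131, 3.139, -0.0]
force: [-0.2, 0.0, 0.2]
opening: 0.0292
gripper_force: 0.0
```

Call:
arm_command(targets=[{"x": 0,"y": 0,"z": 0.08,"rx": 0,"ry": 0,"rz": 0,"claw": 175},{"x": 0,"y": 0,"z": 0.16,"rx": 0,"ry": 0,"rz": 0,"claw": 175},{"x": 0,"y": 0,"z": 0.24,"rx": 0,"ry": 0,"rz": 0,"claw": 175},{"x": -0.04,"y": 0.06,"z": 0.3,"rx": 0,"ry": 0,"rz": 0,"claw": 100},{"x": -0.07,"y": 0.13,"z": 0.35,"rx": 0,"ry": 0,"rz": 0,"claw": 0},{"x": -0.1,"y": 0.2,"z": 0.4,"rx": 0,"ry": 0,"rz": 0.03,"claw": 0},{"x": -0.12,"y": 0.27,"z": 0.425,"rx": 0,"ry": 0,"rz": 0.047,"claw": 0},{"x": -0.126,"y": 0.34,"z": 0.425,"rx": 0,"ry": 0,"rz": 0.06,"claw": 0},{"x": -0.126,"y": 0.4,"z": 0.425,"rx": 0,"ry": 0,"rz": 0.07,"claw": 0},{"x": -0.126,"y": 0.4,"z": 0.425,"rx": 0,"ry": 0,"rz": 0.07,"claw": 0}])

```text
t: 5.75
tool_pos: [0.5003, 0.3411, 0.2328]
orientation: [-0.359, 3.12, 0.004]
force: [0.8, 0.7, -0.1]
opening: 0.0709
gripper_force: 0.0
```

Call:
arm_command(targets=[{"x": 0,"y": 0,"z": 0,"rx": 0,"ry": 0,"rz": 0,"claw": 0},{"x": 0,"y": 0,"z": 0,"rx": 0,"ry": 0,"rz": 0,"claw": 0},{"x": 0,"y": 0,"z": 0,"rx": 0,"ry": 0,"rz": 0,"claw": 0}])

```text
t: 6.0
tool_pos: [0.5018, 0.3344, 0.2317]
orientation: [0.348, -3.122, 0.001]
force: [0.1, 0.6, 0.2]
opening: 0.0907
gripper_force: 0.0
```

```bash
python3 - <<'E'
from st import *
st();w=grab('wrist');np.savez('rackview.npz',**w);t=grab('top')
a=cv2.resize(w['p'][130:300,210:410],(600,510),interpolation=cv2.INTER_CUBIC)
b=cv2.resize(w['p'][80:360,20:180],(200,350))
b=np.vstack([b,np.zeros((160,200,3),np.uint8)])
cv2.imwrite('pics/r1.png',np.hstack([a,b])[...,::-1])
C=cloud(w)
for v in(205,215,225,235,245):
    print(v,[int(1000*z) for z in C[v,240:385:3,2]])
E
```

```text
t 6.0 pos [0.5018 0.3344 0.2317] y [-0.2201  0.9755 -0.0006] yang 102.72 z [-0.0006 -0.0008 -1.    ] op 0.0907 [ 0.5031  0.1397  1.4797 -0.0004  1.5231 -1.2896]
205 [2, 0, 1, 1, 3, 2, 1, 62, 63, 62, 61, 41, 18, 12, 13, 13, 14, 13, 12, 13, 13, 64, 64, 61, 12, 13, 14, 13, 14, 13, 12, 55, 62, 63, 62, 12, 14, 14, 18, 48, 63, 64, 63, 2, 2, 2, 0, 1, 1]
215 [2, 1, 2, 2, 0, 2, 1, 2, 63, 62, 61, 46, 21, 14, 14, 13, 14, 12, 13, 14, 13, 63, 64, 62, 13, 13, 13, 13, 14, 13, 13, 57, 64, 64, 60, 13, 13, 13, 19, 50, 62, 63, 62, 1, 1, 2, 2, 1, 0]
225 [0, 0, 2, 1, 1, 1, 1, 1, 62, 62, 61, 47, 24, 13, 13, 14, 15, 12, 12, 12, 13, 63, 63, 62, 12, 13, 13, 13, 12, 13, 12, 60, 62, 63, 62, 14, 12, 14, 22, 52, 62, 62, 62, 2, 0, 2, 2, 1, 1]
235 [1, 0, 2, 2, 1, 1, 1, 0, 63, 63, 62, 49, 27, 13, 14, 13, 12, 13, 12, 14, 13, 62, 62, 62, 13, 14, 13, 13, 14, 13, 13, 59, 64, 63, 61, 14, 13, 12, 24, 53, 62, 63, 62, 3, 0, 0, 0, 1, 1]
245 [1, 1, 0, 0, 1, 1, 2, 1, 63, 63, 63, 52, 39, 39, 41, 41, 40, 41, 40, 40, 41, 63, 63, 62, 40, 40, 40, 41, 41, 40, 41, 60, 62, 64, 61, 41, 42, 41, 40, 57, 63, 64, 62, 2, 1, 2, 1, 2, 2]
```

View pics/r1.png

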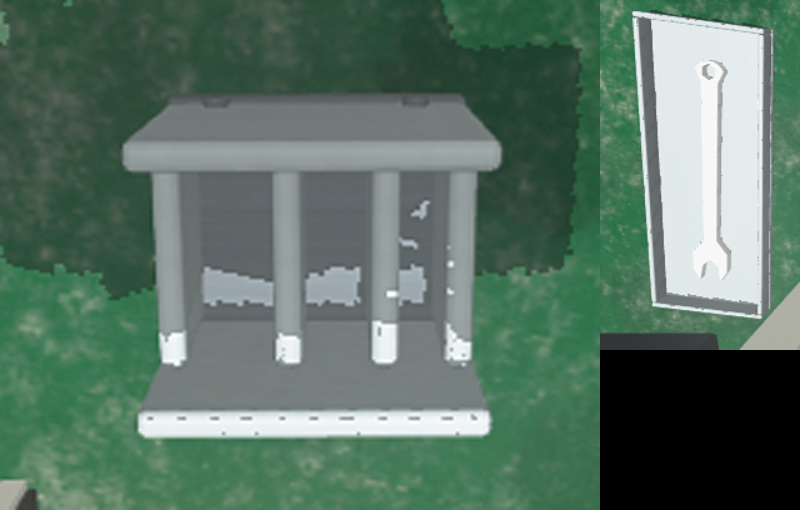

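The crop shows the spanner flat in the tray and the rack's four walls clear, with the middle slot between the walls at crop columns 287 and 385. Measuring the slot exactly.

```bash
python3 - <<'E'
from st import *
w=load('rackview.npz') if 0 else dict(np.load('rackview.npz'));C=cloud(w)
m=(C[...,2]>.056)&(C[...,2]<.07);m[:,:240]=0;m[:,385:]=0;m[:193]=0;m[252:]=0
n,l,s,c=cv2.connectedComponentsWithStats(m.astype(np.uint8))
L=[]
for k in range(1,n):
    if s[k,4]>150:
        P=[]
        for v in range(s[k,1]+2,s[k,1]+s[k,3]-2):
            u=np.nonzero(l[v]==k)[0]
            P.append((onz(w,u.mean(),v,.062),(onz(w,u.max()+.5,v,.062)-onz(w,u.min()-.5,v,.062))[1]))
        q=np.array([a[0] for a in P]);d=np.linalg.svd(q[:,:2]-q[:,:2].mean(0))[2][0]
        if d[0]<0:d=-d
        print(s[k],q.mean(0),np.degrees(np.arctan2(d[1],d[0])),np.median([a[1] for a in P]),q[0],q[-1]);L.append(q)
ch=(C[...,2]>.088)&(C[...,2]<.102);ch[:,:240]=0;ch[:,390:]=0
n,l,s,c=cv2.connectedComponentsWithStats(ch.astype(np.uint8))
for k in range(1,n):
    if s[k,4]>100:
        v,u=np.nonzero(l==k);q=np.array([onz(w,a,b,.095)[:2] for a,b in zip(u,v)],np.float32);print('cheek',s[k],cv2.minAreaRect(q))
E
```

```text
[261 193  20  59 602] [0.5104 0.2895 0.062 ] 12.7812741137993 0.008231676230207097 [0.4879 0.2845 0.062 ] [0.5337 0.2941 0.062 ]
[ 295  193   74   59 1777] [0.4977 0.346  0.062 ] 11.225217592967836 0.05487653644986795 [0.475  0.3415 0.062 ] [0.5209 0.3512 0.062 ]
cheek [ 250  175  127   13 1497] ((0.4630492925643921, 0.319781631231308), (0.008777020499110222, 0.09231381118297577), 12.664366722106934)
cheek [ 255  263  119   13 1452] ((0.5302121043205261, 0.33526939153671265), (0.010064867325127125, 0.09258534014225006), 12.669760704040527)
```

```bash
python3 - <<'E'
from st import *
w=dict(np.load('rackview.npz'));C=cloud(w);a=np.radians(12.75);ex=np.array([np.cos(a),np.sin(a)]);ey=np.array([-ex[1],ex[0]]);c0=np.array([.4966,.3275])
R_=[]
for v in range(204,243):
    z=C[v,:,2];b=((z>.059)&(z<.068)).astype(int);b[:240]=0;b[385:]=0
    e=np.diff(b);s=np.nonzero(e==1)[0]+.5;t=np.nonzero(e==-1)[0]+.5
    if len(s)==4: R_.append([(onz(w,x,v,.062)[:2]-c0)@ey for p in zip(s,t) for x in p])
R_=np.array(R_);print(len(R_),R_.mean(0)*1000,R_.std(0)*1000,(R_[-8:].mean(0)-R_[:8].mean(0))*1000)
print('expected -46.5 -36.75 -11.75 -3.75 15.75 23.75 36.75 46.5')
mid=(R_.mean(0)[3]+R_.mean(0)[4])/2;print('mid y',mid,'world',c0+mid*ey)
E
```

```text
37 [-44.4191 -36.3257 -11.5923  -3.4504  15.8684  23.7369  36.6013  44.6493] [0.2539 0.2316 0.1595 0.3244 0.3483 0.1419 0.2522 0.2992] [ 0.4883 -0.061  -0.4336  0.5931 -0.6409  0.3858 -0.1531  0.2371]
expected -46.5 -36.75 -11.75 -3.75 15.75 23.75 36.75 46.5
mid y 0.006208990444839819 world [0.4952 0.3336]
```

The slot centre is at (0.4953,0.3335) with the rack at 12.75°, and the wall edges match the drawing to within 0.3 mm. Moving over to the thick plate.

Call:
arm_command(targets=[{"x": -0.03,"y": -0.08,"z": 0,"rx": 0,"ry": 0,"rz": -0.06,"claw": 0},{"x": -0.03,"y": -0.16,"z": 0,"rx": 0,"ry": 0,"rz": -0.12,"claw": 0},{"x": -0.03,"y": -0.24,"z": 0,"rx": 0,"ry": 0,"rz": -0.18,"claw": 0},{"x": -0.03,"y": -0.32,"z": 0,"rx": 0,"ry": 0,"rz": -0.24,"claw": 0},{"x": -0.04,"y": -0.4,"z": 0,"rx": 0,"ry": 0,"rz": -0.3,"claw": 0},{"x": -0.05,"y": -0.48,"z": 0,"rx": 0,"ry": 0,"rz": -0.36,"claw": 0},{"x": -0.06,"y": -0.56,"z": 0,"rx": 0,"ry": 0,"rz": -0.42,"claw": 0},{"x": -0.07,"y": -0.64,"z": 0,"rx": 0,"ry": 0,"rz": -0.48,"claw": 0},{"x": -0.08,"y": -0.72,"z": 0,"rx": 0,"ry": 0,"rz": -0.54,"claw": 0},{"x": -0.08,"y": -0.8,"z": 0,"rx": 0,"ry": 0,"rz": -0.6,"claw": 0}])

```text
t: 6.93
tool_pos: [0.4603, -0.067, 0.2324]
orientation: [1.484, 2.768, 0.0]
force: [-0.2, 0.1, 0.6]
opening: 0.093
gripper_force: 0.0
```

Call:
arm_command(targets=[{"x": 0,"y": -0.08,"z": 0,"rx": 0,"ry": 0,"rz": -0.06,"claw": 0},{"x": 0,"y": -0.16,"z": 0,"rx": 0,"ry": 0,"rz": -0.12,"claw": 0},{"x": 0,"y": -0.24,"z": -0.02,"rx": 0,"ry": 0,"rz": -0.155,"claw": 0},{"x": 0,"y": -0.32,"z": -0.04,"rx": 0,"ry": 0,"rz": -0.155,"claw": 0},{"x": 0,"y": -0.36,"z": -0.06,"rx": 0,"ry": 0,"rz": -0.155,"claw": 0},{"x": 0,"y": -0.36,"z": -0.06,"rx": 0,"ry": 0,"rz": -0.155,"claw": 0},{"x": 0,"y": -0.36,"z": -0.06,"rx": 0,"ry": 0,"rz": -0.155,"claw": 0},{"x": 0,"y": -0.36,"z": -0.06,"rx": 0,"ry": 0,"rz": -0.155,"claw": 0}])

```text
t: 7.6
tool_pos: [0.4612, -0.2444, 0.2024]
orientation: [-1.886, -2.512, -0.001]
force: [-0.3, -0.3, -0.2]
opening: 0.093
gripper_force: 0.0
```

```bash
python3 - <<'E'
from st import *
st();w=grab('wrist');C=cloud(w)
m=(abs(C[...,2]-.016)<.005)&(np.hypot(C[...,0]-.461,C[...,1]+.2455)<.08)
n,l,s,c=cv2.connectedComponentsWithStats(m.astype(np.uint8));k=1+np.argmax(s[1:,4])
v,u=np.nonzero(l==k);q=np.array([onz(w,a,b,.016)[:2] for a,b in zip(u,v)],np.float32)
print(s[k],np.median(C[l==k][:,2]),cv2.minAreaRect(q))
E
```

```text
t 7.6 pos [ 0.4612 -0.2444  0.2024] y [0.9603 0.2789 0.0002] yang 16.19 z [ 0.0001  0.0004 -1.    ] op 0.0930 [-0.5858 -0.0653  1.7435  0.0004  1.4635 -0.8685]
[ 286  155   67  122 7726] 0.01755889288894552 ((0.4592735767364502, -0.24530582129955292), (0.05601167306303978, 0.10945992916822433), 16.158390045166016)
```

Call:
arm_command(targets=[{"x": -0.002,"y": -0.002,"z": -0.08,"rx": 0,"ry": 0,"rz": 0,"claw": 0},{"x": -0.002,"y": -0.002,"z": -0.16,"rx": 0,"ry": 0,"rz": 0,"claw": 0},{"x": -0.002,"y": -0.002,"z": -0.24,"rx": 0,"ry": 0,"rz": 0,"claw": 0},{"x": -0.002,"y": -0.002,"z": -0.31,"rx": 0,"ry": 0,"rz": 0,"claw": 0},{"x": -0.002,"y": -0.002,"z": -0.35,"rx": 0,"ry": 0,"rz": 0,"claw": 0},{"x": -0.002,"y": -0.002,"z": -0.368,"rx": 0,"ry": 0,"rz": 0,"claw": 0},{"x": -0.002,"y": -0.002,"z": -0.37,"rx": 0,"ry": 0,"rz": 0,"claw": 0},{"x": -0.002,"y": -0.002,"z": -0.37,"rx": 0,"ry": 0,"rz": 0,"claw": 0},{"x": -0.002,"y": -0.002,"z": -0.37,"rx": 0,"ry": 0,"rz": 0,"claw": 0}])

```text
t: 8.4
tool_pos: [0.4623, -0.246, 0.0195]
orientation: [1.882, 2.511, 0.0]
force: [-0.0, -0.6, 0.5]
opening: 0.093
gripper_force: 0.0
```

Call:
arm_command(targets=[{"x": 0,"y": 0,"z": 0,"rx": 0,"ry": 0,"rz": 0,"claw": 255},{"x": 0,"y": 0,"z": 0,"rx": 0,"ry": 0,"rz": 0,"claw": 255},{"x": 0,"y": 0,"z": 0,"rx": 0,"ry": 0,"rz": 0,"claw": 255},{"x": 0,"y": 0,"z": 0,"rx": 0,"ry": 0,"rz": 0,"claw": 255},{"x": 0,"y": 0,"z": 0,"rx": 0,"ry": 0,"rz": 0,"claw": 255},{"x": 0,"y": 0,"z": 0,"rx": 0,"ry": 0,"rz": 0,"claw": 255},{"x": 0,"y": 0,"z": 0,"rx": 0,"ry": 0,"rz": 0,"claw": 255},{"x": 0,"y": 0,"z": 0,"rx": 0,"ry": 0,"rz": 0,"claw": 255}], squeeze=50)

```text
t: 9.07
tool_pos: [0.4606, -0.2454, 0.0172]
orientation: [-1.885, -2.513, 0.0]
force: [0.2, -0.5, 1.4]
opening: 0.0557
gripper_force: 50.0
```

```bash
python3 - <<'E'
from st import *
s,M=st()
# measured plate in tool frame and wanted tool pose on the rest
pc=np.array([.460,-.2454,.008]);off=M.T@(s['tool_pos']-pc);print('tcp from plate centre, tool axes',off)
a=np.radians(-99.8);sd=np.array([np.cos(a),np.sin(a),0]);Z=np.array([0,0,1.]);toe=np.array([.5278,-.0595,.022])
tz=(sd-Z)/2**.5;ty=np.array([-sd[1],sd[0],0]);ty=ty if ty@M[:,1]>0 else -ty;T=np.c_[np.cross(ty,tz),ty,tz]
d=(sd+Z)/2**.5;n=(Z-sd)/2**.5
rv=R.from_matrix(T@M.T).as_rotvec();print('turn units',rv/2,np.degrees(np.linalg.norm(rv)))
for du,dn in((3,40),(3,1),):
    c=toe+d*(.055+du/1000)+n*(.008+dn/1000);t=c+T@off;print(du,dn,'centre',c,'tcp',t,'shift units',(t-s['tool_pos'])/.5)
E
```

```text
t 9.0667 pos [ 0.4606 -0.2454  0.0172] y [ 0.9599  0.2802 -0.0001] yang 16.27 z [-0.0001  0.     -1.    ] op 0.0557 [-0.5878  0.1418  1.8932 -0.      1.1066 -0.8718]
tcp from plate centre, tool axes [-0.0002  0.0006 -0.0092]
turn units [-0.3954 -0.0224 -0.2156] 51.666859077138525
3 40 centre [ 0.5266 -0.0665  0.097 ] tcp [ 0.5282 -0.0603  0.1036] shift units [0.1353 0.3703 0.1728]
3 1 centre [ 0.5219 -0.0936  0.0694] tcp [ 0.5235 -0.0875  0.076 ] shift units [0.1259 0.3159 0.1177]
```

The plate is gripped (opening 55.7 mm). Lifting it, turning it and bringing it above the rest.

Call:
arm_command(targets=[{"x": 0,"y": 0,"z": 0.06,"rx": 0,"ry": 0,"rz": 0,"claw": 255},{"x": 0,"y": 0,"z": 0.13,"rx": 0,"ry": 0,"rz": 0,"claw": 255},{"x": 0.02,"y": 0.03,"z": 0.2,"rx": -0.049,"ry": -0.003,"rz": -0.027,"claw": 255},{"x": 0.04,"y": 0.08,"z": 0.26,"rx": -0.099,"ry": -0.006,"rz": -0.054,"claw": 255},{"x": 0.06,"y": 0.14,"z": 0.3,"rx": -0.148,"ry": -0.008,"rz": -0.081,"claw": 255},{"x": 0.08,"y": 0.2,"z": 0.3,"rx": -0.198,"ry": -0.011,"rz": -0.108,"claw": 255},{"x": 0.1,"y": 0.26,"z": 0.3,"rx": -0.247,"ry": -0.014,"rz": -0.135,"claw": 255},{"x": 0.12,"y": 0.32,"z": 0.29,"rx": -0.297,"ry": -0.017,"rz": -0.162,"claw": 255},{"x": 0.135,"y": 0.36,"z": 0.27,"rx": -0.346,"ry": -0.02,"rz": -0.189,"claw": 255},{"x": 0.135,"y": 0.37,"z": 0.25,"rx": -0.395,"ry": -0.022,"rz": -0.2156,"claw": 255}])

```text
t: 9.9
tool_pos: [0.5306, -0.0558, 0.1431]
orientation: [1.929, 1.652, -0.768]
force: [-0.4, -0.7, -2.8]
opening: 0.0555
gripper_force: 50.0
```

Call:
arm_command(targets=[{"x": 0,"y": 0,"z": -0.04,"rx": 0,"ry": 0,"rz": 0,"claw": 255},{"x": 0,"y": 0,"z": -0.077,"rx": 0,"ry": 0,"rz": 0,"claw": 255},{"x": 0,"y": 0,"z": -0.077,"rx": 0,"ry": 0,"rz": 0,"claw": 255},{"x": 0,"y": 0,"z": -0.077,"rx": 0,"ry": 0,"rz": 0,"claw": 255},{"x": 0,"y": 0,"z": -0.077,"rx": 0,"ry": 0,"rz": 0,"claw": 255}])

```text
t: 10.32
tool_pos: [0.5285, -0.0607, 0.1047]
orientation: [1.933, 1.656, -0.774]
force: [-0.3, 0.5, -1.8]
opening: 0.0553
gripper_force: 50.0
```

```bash
python3 - <<'E'
from st import *
s,M=st()
a=np.radians(-99.8);sd=np.array([np.cos(a),np.sin(a),0]);Z=np.array([0,0,1.]);toe=np.array([.5278,-.0595,.022])
d=(sd+Z)/2**.5;n=(Z-sd)/2**.5
ty=np.array([-sd[1],sd[0],0]);tz=-n;ty=ty if ty@M[:,1]>0 else -ty;T=np.c_[np.cross(ty,tz),ty,tz]
print('rot err deg',np.degrees(R.from_matrix(T@M.T).as_rotvec()))
for du,dn in((3,15),(3,1)):
    c=toe+d*(.055+du/1000)+n*(.008+dn/1000);t=c+T@[0,0,-.0092];print(t,(t-s['tool_pos'])/.5)
g=grab('side');a=cv2.resize(g['p'][190:340,230:410],(540,450),interpolation=cv2.INTER_CUBIC);cv2.imwrite('pics/s2.png',a[...,::-1])
E
```

```text
t 10.3167 pos [ 0.5285 -0.0607  0.1047] y [ 0.9878 -0.1556 -0.0058] yang -8.95 z [-0.111  -0.6776 -0.727 ] op 0.0553 [ 0.2297  0.3451  1.6764 -0.6901  1.4902  0.5751]
rot err deg [-1.6679 -0.0619 -0.842 ]
[ 0.5247 -0.0775  0.0858] [-0.0076 -0.0336 -0.0378]
[ 0.523  -0.0872  0.0759] [-0.011  -0.0531 -0.0576]
```

View pics/s2.png

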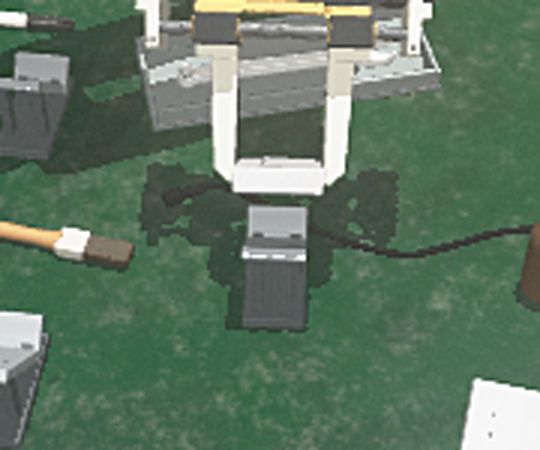

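The plate hangs square above the rest at (278,240) in the crop. Lowering it onto the face.

Call:
arm_command(targets=[{"x": -0.004,"y": -0.017,"z": -0.019,"rx": -0.0146,"ry": 0,"rz": -0.0073,"claw": 255},{"x": -0.0076,"y": -0.0336,"z": -0.0378,"rx": -0.0146,"ry": 0,"rz": -0.0073,"claw": 255},{"x": -0.009,"y": -0.045,"z": -0.049,"rx": -0.0146,"ry": 0,"rz": -0.0073,"claw": 255},{"x": -0.011,"y": -0.053,"z": -0.0576,"rx": -0.0146,"ry": 0,"rz": -0.0073,"claw": 255},{"x": -0.011,"y": -0.053,"z": -0.0576,"rx": -0.0146,"ry": 0,"rz": -0.0073,"claw": 255},{"x": -0.011,"y": -0.053,"z": -0.0576,"rx": -0.0146,"ry": 0,"rz": -0.0073,"claw": 255},{"x": -0.011,"y": -0.053,"z": -0.0576,"rx": -0.0146,"ry": 0,"rz": -0.0073,"claw": 255}])

```text
t: 10.95
tool_pos: [0.523, -0.0867, 0.0761]
orientation: [1.928, 1.624, -0.798]
force: [-2.7, 6.8, 5.6]
opening: 0.0553
gripper_force: 50.0
```

```bash
python3 - <<'E'
from st import *
s,M=st();print(s['force'],s['wrist_torque'])
toe=np.array([.5278,-.0595,.022]);a=np.radians(-99.8);sd=np.array([np.cos(a),np.sin(a),0]);Z=np.array([0,0,1.]);d=(sd+Z)/2**.5;n=(Z-sd)/2**.5
c=s['tool_pos']+M[:,2]*.0092-toe;print('u %.4f n %.4f'%(c@d,c@n))
g=grab('side');C=cloud(g);m=(np.hypot(C[...,0]-.52,C[...,1]+.09)<.06)&(C[...,2]>.1)&(C[...,2]<.13)
a=cv2.resize(g['p'][210:330,260:380],(600,600),interpolation=cv2.INTER_CUBIC);cv2.imwrite('pics/s3.png',a[...,::-1])
E
```

```text
t 10.95 pos [ 0.523  -0.0867  0.0761] y [ 0.9854 -0.1703 -0.0007] yang -9.80 z [-0.1208 -0.696  -0.7078] op 0.0553 [ 0.1986  0.383   1.7049 -0.7261  1.4429  0.6136]
[-2.6976  6.7685  5.6437] [ 0.6664  0.5132 -0.5436]
u 0.0578 n 0.0095
```

View pics/s3.png

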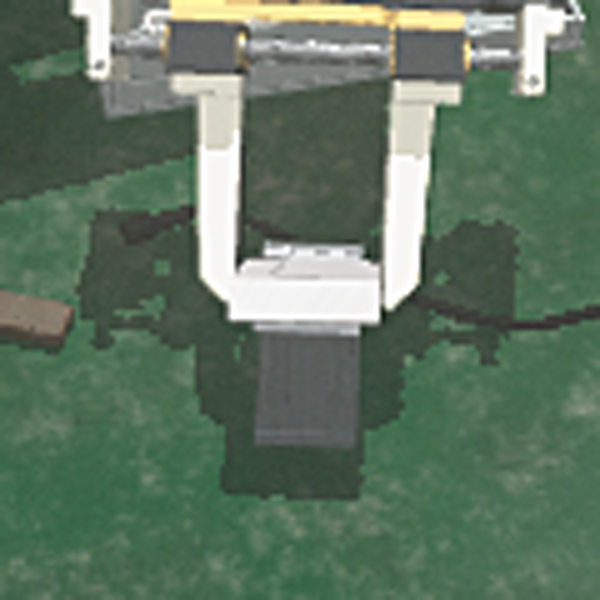

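Contact force is about 9 N along the face normal, so the plate is seated on the face with its overhang even on both sides. Opening.

Call:
arm_command(targets=[{"x": 0,"y": 0,"z": 0,"rx": 0,"ry": 0,"rz": 0,"claw": 30},{"x": 0,"y": 0,"z": 0,"rx": 0,"ry": 0,"rz": 0,"claw": 30},{"x": 0,"y": 0,"z": 0,"rx": 0,"ry": 0,"rz": 0,"claw": 30},{"x": 0,"y": 0,"z": 0,"rx": 0,"ry": 0,"rz": 0,"claw": 30},{"x": 0,"y": 0,"z": 0,"rx": 0,"ry": 0,"rz": 0,"claw": 30},{"x": 0,"y": 0,"z": 0,"rx": 0,"ry": 0,"rz": 0,"claw": 30},{"x": 0,"y": 0,"z": 0,"rx": 0,"ry": 0,"rz": 0,"claw": 30},{"x": 0,"y": 0,"z": 0,"rx": 0,"ry": 0,"rz": 0,"claw": 30}])

```text
t: 11.67
tool_pos: [0.5226, -0.087, 0.0748]
orientation: [1.927, 1.625, -0.801]
force: [0.6, 0.1, 0.2]
opening: 0.082
gripper_force: 0.0
```

Call:
arm_command(targets=[{"x": 0.006,"y": 0.029,"z": 0.03,"rx": 0,"ry": 0,"rz": 0,"claw": 30},{"x": 0.016,"y": 0.07,"z": 0.073,"rx": 0,"ry": 0,"rz": 0,"claw": 30},{"x": 0.025,"y": 0.11,"z": 0.12,"rx": 0,"ry": 0,"rz": 0,"claw": 30},{"x": 0.03,"y": 0.12,"z": 0.19,"rx": 0,"ry": 0,"rz": 0,"claw": 30},{"x": 0.03,"y": 0.12,"z": 0.26,"rx": 0,"ry": 0,"rz": 0,"claw": 30},{"x": 0.03,"y": 0.12,"z": 0.33,"rx": 0,"ry": 0,"rz": 0,"claw": 30},{"x": 0.03,"y": 0.12,"z": 0.38,"rx": 0,"ry": 0,"rz": 0,"claw": 30}])

```text
t: 12.25
tool_pos: [0.5382, -0.0265, 0.2683]
orientation: [1.927, 1.624, -0.797]
force: [0.2, 1.0, 0.0]
opening: 0.0817
gripper_force: 0.0
```

Call:
arm_command(targets=[{"x": 0,"y": 0,"z": 0,"rx": 0,"ry": 0,"rz": 0,"claw": 30},{"x": 0,"y": 0,"z": 0,"rx": 0,"ry": 0,"rz": 0,"claw": 30},{"x": 0,"y": 0,"z": 0,"rx": 0,"ry": 0,"rz": 0,"claw": 30}])

```text
t: 12.5
tool_pos: [0.5373, -0.0269, 0.264]
orientation: [1.927, 1.625, -0.801]
force: [0.7, 0.7, -0.8]
opening: 0.0821
gripper_force: 0.0
```

```bash
python3 - <<'E'
from st import *
s,M=st();
for nm in('side','wrist','top'):
    g=grab(nm);C=cloud(g);hs=cv2.cvtColor(g['p'],cv2.COLOR_RGB2HSV)
    toe=np.array([.5278,-.0595,.022]);a=np.radians(-99.8);sd=np.array([np.cos(a),np.sin(a),0]);lat=np.array([-sd[1],sd[0],0]);Z=np.array([0,0,1.])
    d=(sd+Z)/2**.5;n=(Z-sd)/2**.5
    X=C-toe;u=X@d;h=X@n;y=X@lat
    m=(u>-.01)&(u<.13)&(abs(y)<.045)&(h>.010)&(h<.026)
    n_,l,st_,_=cv2.connectedComponentsWithStats(m.astype(np.uint8));k=l==1+np.argmax(st_[1:,4])
    P=C[k];c=P.mean(0);nv=np.linalg.svd(P-c,full_matrices=False)[2][2];nv*=np.sign(nv[2])
    print(nm,k.sum(),'u',np.percentile(u[k],[1,99]),'y',np.percentile(y[k],[1,99]),'h',np.percentile(h[k],[5,50,95]),'normal',nv,'tilt',np.degrees(np.arccos(nv[2])),'az',np.degrees(np.arctan2(nv[1],nv[0])))
E
```

```text
t 12.5 pos [ 0.5373 -0.0269  0.264 ] y [ 0.9855 -0.1696 -0.0028] yang -9.77 z [-0.1219 -0.6969 -0.7068] op 0.0821 [ 0.2891  0.2393  1.5042 -0.7009  1.7613  0.4517]
side 326 u [-0.0058  0.1106] y [-0.026   0.0295] h [0.0109 0.0182 0.023 ] normal [0.1073 0.6454 0.7563] tilt 40.86099701800192 az 80.55694927222223
wrist 11374 u [-0.007   0.1079] y [-0.0285  0.0261] h [0.0175 0.0197 0.0238] normal [0.1079 0.6688 0.7356] tilt 42.64591762857769 az 80.83592647020934
top 722 u [-0.0063  0.1098] y [-0.0268  0.0282] h [0.0133 0.0179 0.0225] normal [0.1009 0.6704 0.7351] tilt 42.682830772770544 az 81.44441595373883
```

The plate rests on the rest with h≈9.6 mm, upper end at u≈109 mm and lateral ≈0, and step 2 should now be met. Working out the second grasp.

```bash
cat > g2.py <<'E'
from st import *
toe=np.array([.5278,-.0595,.022]);a=np.radians(-99.8);sd=np.array([np.cos(a),np.sin(a),0]);Z=np.array([0,0,1.])
d=(sd+Z)/2**.5;n=(Z-sd)/2**.5
T2=np.c_[np.cross(n,-d),n,-d]
def vert(deg):
    b=np.radians(deg);y=np.array([np.cos(b),np.sin(b),0]);return np.c_[np.cross(y,-Z),y,-Z]
def units(A,B):
    return R.from_matrix(B@A.T).as_rotvec()/2
def at(u,h): return toe+d*u+n*h
E
python3 - <<'E'
from g2 import *
s,M=st();I=vert(35.2);r1=units(M,I);r2=units(I,T2);print('r1',r1,np.linalg.norm(r1)*2*57.3,'r2',r2,np.linalg.norm(r2)*2*57.3)
p1=np.array([.51,-.14,.28]);p2=at(.17,.0096);p3=at(.098,.0096)
print('p1',(p1-s['tool_pos'])/.5,'p2',p2,(p2-p1)/.5,'p3',(p3-p2)/.5)
E
```

```text
t 12.65 pos [ 0.5368 -0.0271  0.2631] y [ 0.9855 -0.1697 -0.005 ] yang -9.77 z [-0.1237 -0.6975 -0.7058] op 0.0823 [ 0.289   0.2406  1.5051 -0.7011  1.7616  0.4516]
r1 [0.394  0.0864 0.3706] 62.77483614742327 r2 [ 0.3402 -0.2151  0.3719] 62.80405551328783
p1 [-0.0537 -0.2257  0.0339] p2 [ 0.5085 -0.1713  0.149 ] [-0.003  -0.0625 -0.262 ] p3 [ 0.0173  0.1003 -0.1018]
```

Call:
arm_command(targets=[{"x": 0,"y": 0,"z": 0.03,"rx": 0.039,"ry": 0.009,"rz": 0.037,"claw": 131},{"x": 0,"y": -0.03,"z": 0.034,"rx": 0.079,"ry": 0.017,"rz": 0.074,"claw": 131},{"x": -0.01,"y": -0.06,"z": 0.034,"rx": 0.118,"ry": 0.026,"rz": 0.111,"claw": 131},{"x": -0.02,"y": -0.09,"z": 0.034,"rx": 0.158,"ry": 0.035,"rz": 0.148,"claw": 131},{"x": -0.03,"y": -0.12,"z": 0.034,"rx": 0.197,"ry": 0.043,"rz": 0.185,"claw": 131},{"x": -0.04,"y": -0.15,"z": 0.034,"rx": 0.236,"ry": 0.052,"rz": 0.222,"claw": 131},{"x": -0.05,"y": -0.18,"z": 0.034,"rx": 0.276,"ry": 0.06,"rz": 0.259,"claw": 131},{"x": -0.054,"y": -0.21,"z": 0.034,"rx": 0.315,"ry": 0.069,"rz": 0.296,"claw": 131},{"x": -0.054,"y": -0.226,"z": 0.034,"rx": 0.355,"ry": 0.078,"rz": 0.333,"claw": 131},{"x": -0.054,"y": -0.226,"z": 0.034,"rx": 0.394,"ry": 0.0864,"rz": 0.3706,"claw": 131}])

```text
t: 13.48
tool_pos: [0.51, -0.1415, 0.2816]
orientation: [-1.445, -2.788, -0.009]
force: [0.4, -0.3, -0.1]
opening: 0.0455
gripper_force: 0.0
```

Call:
arm_command(targets=[{"x": 0,"y": 0,"z": 0,"rx": 0.034,"ry": -0.0215,"rz": 0.037,"claw": 131},{"x": 0,"y": -0.01,"z": -0.02,"rx": 0.068,"ry": -0.043,"rz": 0.074,"claw": 131},{"x": 0,"y": -0.02,"z": -0.04,"rx": 0.102,"ry": -0.0645,"rz": 0.1116,"claw": 131},{"x": 0,"y": -0.03,"z": -0.06,"rx": 0.136,"ry": -0.086,"rz": 0.1488,"claw": 131},{"x": 0,"y": -0.04,"z": -0.08,"rx": 0.17,"ry": -0.1075,"rz": 0.186,"claw": 131},{"x": 0,"y": -0.05,"z": -0.1,"rx": 0.204,"ry": -0.129,"rz": 0.223,"claw": 131},{"x": 0,"y": -0.062,"z": -0.12,"rx": 0.238,"ry": -0.1506,"rz": 0.26,"claw": 131},{"x": 0,"y": -0.062,"z": -0.13,"rx": 0.272,"ry": -0.172,"rz": 0.2975,"claw": 131},{"x": 0,"y": -0.062,"z": -0.14,"rx": 0.306,"ry": -0.1936,"rz": 0.335,"claw": 131},{"x": 0,"y": -0.062,"z": -0.15,"rx": 0.3402,"ry": -0.2151,"rz": 0.3719,"claw": 131}])

```text
t: 14.32
tool_pos: [0.5099, -0.1712, 0.2057]
orientation: [0.242, 2.83, 1.184]
force: [-0.1, 1.1, 0.3]
opening: 0.0451
gripper_force: 0.0
```

Call:
arm_command(targets=[{"x": 0,"y": 0,"z": 0,"rx": 0,"ry": 0,"rz": 0,"claw": 131},{"x": 0,"y": 0,"z": 0,"rx": 0,"ry": 0,"rz": 0,"claw": 131},{"x": 0,"y": 0,"z": 0,"rx": 0,"ry": 0,"rz": 0,"claw": 131}])

```text
t: 14.57
tool_pos: [0.5107, -0.1708, 0.2067]
orientation: [0.249, 2.835, 1.176]
force: [-0.2, 0.2, 0.4]
opening: 0.0456
gripper_force: 0.0
```

```bash
python3 - <<'E'
from g2 import *
s,M=st();print('rot err units',units(M,T2))
for u in(.17,.13,.098):p=at(u,.0096);print(u,p,(p-s['tool_pos'])/.5)
E
```

```text
t 14.5667 pos [ 0.5107 -0.1708  0.2067] y [0.1249 0.6956 0.7075] yang 79.82 z [ 0.1195  0.6973 -0.7067] op 0.0456 [-0.8184  0.3078  1.5317  0.617   1.7972 -2.2278]
rot err units [-0.0006 -0.0019  0.0013]
0.17 [ 0.5085 -0.1713  0.149 ] [-0.0043 -0.0009 -0.1154]
0.13 [ 0.5133 -0.1434  0.1207] [ 0.0053  0.0548 -0.172 ]
0.098 [ 0.5172 -0.1211  0.0981] [ 0.013   0.0994 -0.2172]
```

Call:
arm_command(targets=[{"x": -0.002,"y": 0,"z": -0.06,"rx": 0,"ry": -0.0019,"rz": 0.0013,"claw": 131},{"x": -0.0043,"y": 0,"z": -0.115,"rx": 0,"ry": -0.0019,"rz": 0.0013,"claw": 131},{"x": -0.0043,"y": 0,"z": -0.115,"rx": 0,"ry": -0.0019,"rz": 0.0013,"claw": 131},{"x": 0.0005,"y": 0.027,"z": -0.144,"rx": 0,"ry": -0.0019,"rz": 0.0013,"claw": 131},{"x": 0.0053,"y": 0.0548,"z": -0.172,"rx": 0,"ry": -0.0019,"rz": 0.0013,"claw": 131},{"x": 0.01,"y": 0.08,"z": -0.197,"rx": 0,"ry": -0.0019,"rz": 0.0013,"claw": 131},{"x": 0.013,"y": 0.0994,"z": -0.217,"rx": 0,"ry": -0.0019,"rz": 0.0013,"claw": 131},{"x": 0.013,"y": 0.0994,"z": -0.217,"rx": 0,"ry": -0.0019,"rz": 0.0013,"claw": 131},{"x": 0.013,"y": 0.0994,"z": -0.217,"rx": 0,"ry": -0.0019,"rz": 0.0013,"claw": 131},{"x": 0.013,"y": 0.0994,"z": -0.217,"rx": 0,"ry": -0.0019,"rz": 0.0013,"claw": 131}])

```text
t: 15.4
tool_pos: [0.5178, -0.122, 0.0999]
orientation: [0.238, 2.831, 1.174]
force: [0.2, -0.2, -0.3]
opening: 0.0456
gripper_force: 0.0
```

```bash
python3 - <<'E'
from g2 import *
s,M=st();print('rot err units',units(M,T2),s['force'])
c=s['tool_pos']-toe;print('u,h,lat',c@d,c@n,c@np.cross(n,d))
g=grab('side');w=grab('wrist')
a=cv2.resize(g['p'][200:350,240:400],(480,450),interpolation=cv2.INTER_CUBIC);b=cv2.resize(w['p'],(320,240))
b=np.vstack([b,np.zeros((210,320,3),np.uint8)]);cv2.imwrite('pics/s4.png',np.hstack([a,b])[...,::-1])
C=cloud(w)-toe;u=C@d;h=C@n;y=C@np.cross(n,d)
m=(u>.03)&(u<.105)&(abs(y)<.02)&(h>.008)&(h<.03);print(m.sum(),np.median(h[m]),np.polyfit(u[m],h[m],1),np.polyfit(y[m],h[m],1))
m=(u>.03)&(u<.105)&(abs(y)<.04)&(h>.013)&(h<.03);print(np.percentile(y[m],[.5,99.5]),np.percentile(u[(abs(y)<.03)&(h>0)&(h<.03)],99.5))
E
```

```text
t 15.4 pos [ 0.5178 -0.122   0.0999] y [0.1164 0.6966 0.708 ] yang 80.52 z [ 0.1215  0.6975 -0.7062] op 0.0456 [-0.7551  0.3777  1.6609  0.6328  1.6    -2.3051]
rot err units [-0.0003  0.0018 -0.001 ] [ 0.1915 -0.1831 -0.2782]
u,h,lat 0.09983899798116035 0.010377901567798548 0.0008132482690547006
  return _methods._mean(a, axis=axis, dtype=dtype,
  ret = ret.dtype.type(ret / rcount)
Traceback (most recent call last):
TypeError: expected non-empty vector for x
```

View pics/s4.png

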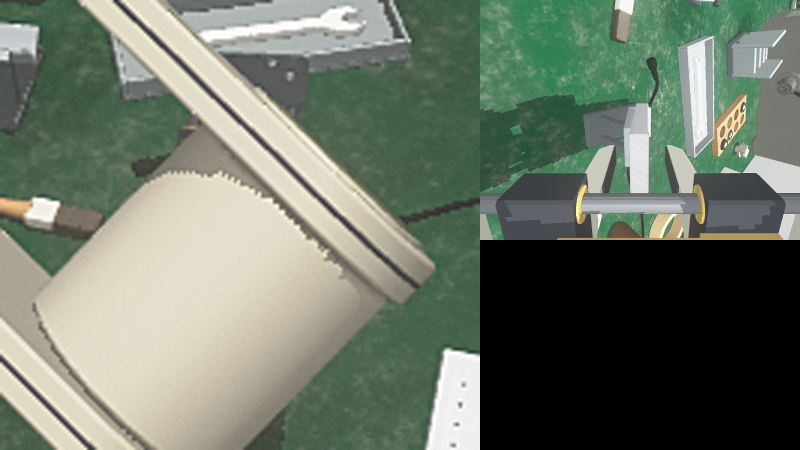

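The wrist inset shows the upper end of the plate between the fingers. Closing on the broad faces.

Call:
arm_command(targets=[{"x": 0,"y": 0,"z": 0,"rx": 0,"ry": 0,"rz": 0,"claw": 255},{"x": 0,"y": 0,"z": 0,"rx": 0,"ry": 0,"rz": 0,"claw": 255},{"x": 0,"y": 0,"z": 0,"rx": 0,"ry": 0,"rz": 0,"claw": 255},{"x": 0,"y": 0,"z": 0,"rx": 0,"ry": 0,"rz": 0,"claw": 255},{"x": 0,"y": 0,"z": 0,"rx": 0,"ry": 0,"rz": 0,"claw": 255},{"x": 0,"y": 0,"z": 0,"rx": 0,"ry": 0,"rz": 0,"claw": 255}], squeeze=15)

```text
t: 16.0
tool_pos: [0.5172, -0.1212, 0.0985]
orientation: [0.239, 2.831, 1.178]
force: [0.4, 0.2, 0.8]
opening: 0.0161
gripper_force: 14.9
```

Call:
arm_command(targets=[{"x": 0,"y": 0,"z": 0,"rx": 0,"ry": 0,"rz": 0,"claw": 255},{"x": 0,"y": 0,"z": 0,"rx": 0,"ry": 0,"rz": 0,"claw": 255},{"x": 0,"y": 0,"z": 0,"rx": 0,"ry": 0,"rz": 0,"claw": 255}], squeeze=55)

```text
t: 16.25
tool_pos: [0.5172, -0.121, 0.0986]
orientation: [0.239, 2.831, 1.178]
force: [1.1, 0.6, 3.9]
opening: 0.0161
gripper_force: 54.8
```

```bash
python3 - <<'E'
from g2 import *
s,M=st();print('rot err units',units(M,T2),s['force'],s['gripper_force'])
c=s['tool_pos']-toe;print('u,h,lat',c@d,c@n,c@np.cross(n,d))
V=vert(102.75);r=units(M,V);print('turn',r,np.linalg.norm(r)*2*57.3,'via tilt',units(M,vert(80.2)))
# plate centre in tool frame: 55 mm of plate from foot; foot at u~0
tgt=np.array([.4953,.3335,.22]);print('shift',(tgt-s['tool_pos'])/.5)
E
```

```text
t 16.25 pos [ 0.5172 -0.121   0.0986] y [0.1173 0.6949 0.7095] yang 80.42 z [ 0.1204  0.6992 -0.7047] op 0.0161 [-0.7549  0.3796  1.6625  0.6335  1.5995 -2.3058]
rot err units [-0.0015  0.0011 -0.0011] [1.1015 0.6478 3.8512] 54.80738639831543
u,h,lat 0.09830614952200892 0.010040385103852774 2.8962481768187743e-05
turn [-0.3967 -0.0099  0.1851] 50.176628917395576 via tilt [-0.3886  0.0675 -0.0013]
shift [-0.0438  0.909   0.2428]
```

The plate is gripped at 16.1 mm with 55 N. Lifting it, turning it upright and carrying it to the rack.

Call:
arm_command(targets=[{"x": 0,"y": 0,"z": 0.05,"rx": 0,"ry": 0,"rz": 0,"claw": 255},{"x": 0,"y": 0,"z": 0.12,"rx": 0,"ry": 0,"rz": 0,"claw": 255},{"x": 0,"y": 0,"z": 0.19,"rx": -0.05,"ry": -0.001,"rz": 0.023,"claw": 255},{"x": 0,"y": 0.03,"z": 0.25,"rx": -0.1,"ry": -0.0025,"rz": 0.047,"claw": 255},{"x": 0,"y": 0.08,"z": 0.3,"rx": -0.15,"ry": -0.0037,"rz": 0.07,"claw": 255},{"x": -0.005,"y": 0.14,"z": 0.32,"rx": -0.2,"ry": -0.005,"rz": 0.093,"claw": 255},{"x": -0.01,"y": 0.2,"z": 0.32,"rx": -0.25,"ry": -0.006,"rz": 0.117,"claw": 255},{"x": -0.015,"y": 0.27,"z": 0.32,"rx": -0.3,"ry": -0.0075,"rz": 0.14,"claw": 255},{"x": -0.02,"y": 0.34,"z": 0.32,"rx": -0.35,"ry": -0.0087,"rz": 0.163,"claw": 255},{"x": -0.025,"y": 0.41,"z": 0.32,"rx": -0.3967,"ry": -0.0099,"rz": 0.1851,"claw": 255}])

```text
t: 17.08
tool_pos: [0.5048, 0.0849, 0.2594]
orientation: [-0.35, 3.118, -0.01]
force: [0.5, 0.8, -3.1]
opening: 0.0157
gripper_force: 54.9
```

Call:
arm_command(targets=[{"x": -0.003,"y": 0.07,"z": 0,"rx": 0,"ry": 0,"rz": 0,"claw": 255},{"x": -0.006,"y": 0.14,"z": 0,"rx": 0,"ry": 0,"rz": 0,"claw": 255},{"x": -0.009,"y": 0.21,"z": 0,"rx": 0,"ry": 0,"rz": 0,"claw": 255},{"x": -0.012,"y": 0.28,"z": 0,"rx": 0,"ry": 0,"rz": 0,"claw": 255},{"x": -0.015,"y": 0.35,"z": 0,"rx": 0,"ry": 0,"rz": 0,"claw": 255},{"x": -0.017,"y": 0.42,"z": 0,"rx": 0,"ry": 0,"rz": 0,"claw": 255},{"x": -0.0188,"y": 0.47,"z": -0.02,"rx": 0,"ry": 0,"rz": 0,"claw": 255},{"x": -0.0188,"y": 0.499,"z": -0.04,"rx": 0,"ry": 0,"rz": 0,"claw": 255},{"x": -0.0188,"y": 0.499,"z": -0.04,"rx": 0,"ry": 0,"rz": 0,"claw": 255},{"x": -0.0188,"y": 0.499,"z": -0.04,"rx": 0,"ry": 0,"rz": 0,"claw": 255}])

```text
t: 17.92
tool_pos: [0.4943, 0.3333, 0.2365]
orientation: [0.351, -3.119, 0.004]
force: [-0.8, -0.5, -1.3]
opening: 0.0157
gripper_force: 54.9
```

Call:
arm_command(targets=[{"x": 0,"y": 0,"z": 0,"rx": 0,"ry": 0,"rz": 0,"claw": 255},{"x": 0,"y": 0,"z": 0,"rx": 0,"ry": 0,"rz": 0,"claw": 255},{"x": 0,"y": 0,"z": 0,"rx": 0,"ry": 0,"rz": 0,"claw": 255}])

```text
t: 18.17
tool_pos: [0.4958, 0.3324, 0.2391]
orientation: [-0.346, 3.121, -0.001]
force: [0.3, 0.7, -2.3]
opening: 0.0161
gripper_force: 54.9
```

```bash
python3 - <<'E'
from g2 import *
s,M=st();V=vert(102.75);print('turn',units(M,V),s['force'],s['gripper_force'])
tgt=np.array([.4953,.3335,.16]);print('shift',(tgt-s['tool_pos'])/.5)
a=np.radians(12.75);ex=np.array([np.cos(a),np.sin(a),0]);ey=np.array([-ex[1],ex[0],0])
for nm in('wrist','side','top'):
    w=grab(nm);C=cloud(w)-s['tool_pos'];X=C@ex;Y=C@ey;z=C[...,2]
    m=(abs(Y)<.02)&(abs(X)<.05)&(z<-.02)&(z>-.115)
    if m.sum()>30:
        P=np.c_[X[m],Y[m],z[m]]
        print(nm,m.sum(),'X',np.percentile(P[:,0],[1,99]),'Y',np.percentile(P[:,1],[2,50,98]),'zmin',np.percentile(P[:,2],[.5,50]),'Y/z',np.polyfit(P[:,2],P[:,1],1),'Y/X',np.polyfit(P[:,0],P[:,1],1)[0])
E
```

```text
t 18.1667 pos [0.4958 0.3324 0.2391] y [-0.2192  0.9757 -0.0006] yang 102.66 z [ 0.0014 -0.0003 -1.    ] op 0.0161 [ 0.5052  0.1185  1.4893 -0.0009  1.5328 -1.2865]
turn [0.0002 0.0007 0.0008] [ 0.3008  0.674  -2.3202] 54.89508926868439
shift [-0.0011  0.0023 -0.1583]
wrist 1088 X [-0.0292 -0.0277] Y [-0.0074  0.0001  0.0077] zmin [-0.0964 -0.0489] Y/z [-0.0076 -0.0002] Y/X 0.3689106731052279
side 701 X [-0.0266  0.0291] Y [-0.011  -0.0073  0.0027] zmin [-0.1003 -0.0577] Y/z [-0.0037 -0.0072] Y/X -0.038134542371409653
top 111 X [-0.0272  0.0281] Y [-0.0099 -0.0081  0.0037] zmin [-0.1009 -0.0648] Y/z [ 0.0065 -0.0067] Y/X -0.05884428861569406
```

The plate is upright, centred in the grip (Y≈0, X ±28 mm), with its foot 98-100 mm below the TCP. Lowering it gently.

Call:
arm_command(targets=[{"x": -0.001,"y": 0.0015,"z": -0.05,"rx": 0,"ry": 0.0005,"rz": 0.0006,"claw": 255},{"x": -0.001,"y": 0.0015,"z": -0.1,"rx": 0,"ry": 0.0005,"rz": 0.0006,"claw": 255},{"x": -0.001,"y": 0.0015,"z": -0.13,"rx": 0,"ry": 0.0005,"rz": 0.0006,"claw": 255},{"x": -0.001,"y": 0.0015,"z": -0.144,"rx": 0,"ry": 0.0005,"rz": 0.0006,"claw": 255},{"x": -0.001,"y": 0.0015,"z": -0.144,"rx": 0,"ry": 0.0005,"rz": 0.0006,"claw": 255},{"x": -0.001,"y": 0.0015,"z": -0.152,"rx": 0,"ry": 0.0005,"rz": 0.0006,"claw": 255},{"x": -0.001,"y": 0.0015,"z": -0.16,"rx": 0,"ry": 0.0005,"rz": 0.0006,"claw": 255},{"x": -0.001,"y": 0.0015,"z": -0.166,"rx": 0,"ry": 0.0005,"rz": 0.0006,"claw": 255},{"x": -0.001,"y": 0.0015,"z": -0.166,"rx": 0,"ry": 0.0005,"rz": 0.0006,"claw": 255},{"x": -0.001,"y": 0.0015,"z": -0.166,"rx": 0,"ry": 0.0005,"rz": 0.0006,"claw": 255}])

```text
t: 19.15
tool_pos: [0.4947, 0.3341, 0.1556]
orientation: [0.35, -3.121, 0.001]
force: [-0.0, 0.0, -2.7]
opening: 0.0151
gripper_force: 54.9
```

```bash
python3 - <<'E'
from g2 import *
s,M=st();V=vert(102.75);print('turn',units(M,V),s['force'],s['wrist_torque'])
a=np.radians(12.75);ex=np.array([np.cos(a),np.sin(a),0]);ey=np.array([-ex[1],ex[0],0]);c=np.array([.4953,.3335,0])
print('in slot frame',(s['tool_pos']-c)@ex,(s['tool_pos']-c)@ey)
# gaps seen by wrist camera at wall-top height beside the plate
w=grab('wrist');C=cloud(w)-c;X=C@ex;Y=C@ey;z=C[...,2]
for x in(-.029,-.026,-.023,-.020):
    m=(abs(X-x)<.002)&(z>.057)&(z<.066)&(abs(Y)<.03);print(x,np.round(np.sort(Y[m])*1000,1)[::6])
m=(abs(X+.028)<.004)&(z>.068)&(z<.13)&(abs(Y)<.015);print('plate edge',np.percentile(Y[m]*1000,[2,50,98]),m.sum())
E
```

```text
t 19.15 pos [0.4947 0.3341 0.1556] y [-0.2217  0.9751 -0.0004] yang 102.81 z [-0.0008 -0.0006 -1.    ] op 0.0151 [ 0.5082  0.1704  1.5863 -0.0001  1.3858 -1.2862]
turn [ 0.0003 -0.0004 -0.0005] [-0.0113  0.015  -2.6938] [ 0.0204 -0.0234  0.0487]
in slot frame -0.00047762888777493865 0.0007053620509421099
-0.029 []
-0.026 []
-0.023 [-17.2 -14.6 -12.7 -10.8  11.   12.8  14.8  16.8]
-0.02 [-17.4 -16.7 -16.  -15.3 -14.6 -14.  -13.4 -12.7 -12.1 -11.4 -10.8 -10.2
  10.4  11.   11.7  12.3  12.9  13.6  14.2  14.9  15.5  16.2  16.8  17.6]
plate edge [-10.9349   0.718   11.2056] 743
```

The foot is 5 mm inside the mouth with no contact, and the walls show symmetrically about the computed centre. Continuing down with a -0.5 mm trim.

Call:
arm_command(targets=[{"x": 0,"y": -0.001,"z": -0.01,"rx": 0,"ry": 0,"rz": 0,"claw": 255},{"x": 0,"y": -0.001,"z": -0.02,"rx": 0,"ry": 0,"rz": 0,"claw": 255},{"x": 0,"y": -0.001,"z": -0.03,"rx": 0,"ry": 0,"rz": 0,"claw": 255},{"x": 0,"y": -0.001,"z": -0.04,"rx": 0,"ry": 0,"rz": 0,"claw": 255},{"x": 0,"y": -0.001,"z": -0.05,"rx": 0,"ry": 0,"rz": 0,"claw": 255},{"x": 0,"y": -0.001,"z": -0.06,"rx": 0,"ry": 0,"rz": 0,"claw": 255},{"x": 0,"y": -0.001,"z": -0.07,"rx": 0,"ry": 0,"rz": 0,"claw": 255},{"x": 0,"y": -0.001,"z": -0.076,"rx": 0,"ry": 0,"rz": 0,"claw": 255},{"x": 0,"y": -0.001,"z": -0.08,"rx": 0,"ry": 0,"rz": 0,"claw": 255},{"x": 0,"y": -0.001,"z": -0.08,"rx": 0,"ry": 0,"rz": 0,"claw": 255}])

```text
t: 20.03
tool_pos: [0.4945, 0.3334, 0.1147]
orientation: [0.35, -3.12, 0.001]
force: [0.2, 0.6, -2.7]
opening: 0.0157
gripper_force: 54.9
```

Call:
arm_command(targets=[{"x": 0,"y": 0,"z": -0.002,"rx": 0,"ry": 0,"rz": 0,"claw": 255},{"x": 0,"y": 0,"z": -0.004,"rx": 0,"ry": 0,"rz": 0,"claw": 255},{"x": 0,"y": 0,"z": -0.004,"rx": 0,"ry": 0,"rz": 0,"claw": 255},{"x": 0,"y": 0,"z": -0.004,"rx": 0,"ry": 0,"rz": 0,"claw": 255}])

```text
t: 20.37
tool_pos: [0.4947, 0.3336, 0.1134]
orientation: [0.35, -3.121, 0.001]
force: [0.1, -0.9, -3.3]
opening: 0.0151
gripper_force: 54.9
```

Call:
arm_command(targets=[{"x": 0,"y": 0,"z": -0.002,"rx": 0,"ry": 0,"rz": 0,"claw": 255},{"x": 0,"y": 0,"z": -0.004,"rx": 0,"ry": 0,"rz": 0,"claw": 255},{"x": 0,"y": 0,"z": -0.004,"rx": 0,"ry": 0,"rz": 0,"claw": 255},{"x": 0,"y": 0,"z": -0.004,"rx": 0,"ry": 0,"rz": 0,"claw": 255}])

```text
t: 20.7
tool_pos: [0.4951, 0.3338, 0.1124]
orientation: [-0.35, 3.122, -0.0]
force: [-2.9, -1.5, 6.1]
opening: 0.0158
gripper_force: 54.9
```

Call:
arm_command(targets=[{"x": 0,"y": 0,"z": -0.002,"rx": 0,"ry": 0,"rz": 0,"claw": 255},{"x": 0,"y": 0,"z": -0.003,"rx": 0,"ry": 0,"rz": 0,"claw": 255},{"x": 0,"y": 0,"z": -0.003,"rx": 0,"ry": 0,"rz": 0,"claw": 255},{"x": 0,"y": 0,"z": -0.003,"rx": 0,"ry": 0,"rz": 0,"claw": 255}])

```text
t: 21.03
tool_pos: [0.4954, 0.3342, 0.1124]
orientation: [-0.351, 3.121, 0.001]
force: [-6.0, -2.4, 13.9]
opening: 0.0155
gripper_force: 55.0
```

The foot meets the floor at TCP z=0.1124, as expected for z_floor=0.012. Releasing and retreating straight up.

Call:
arm_command(targets=[{"x": 0,"y": 0,"z": 0.002,"rx": 0,"ry": 0,"rz": 0,"claw": 150},{"x": 0,"y": 0,"z": 0.002,"rx": 0,"ry": 0,"rz": 0,"claw": 150},{"x": 0,"y": 0,"z": 0.002,"rx": 0,"ry": 0,"rz": 0,"claw": 150},{"x": 0,"y": 0,"z": 0.002,"rx": 0,"ry": 0,"rz": 0,"claw": 150},{"x": 0,"y": 0,"z": 0.002,"rx": 0,"ry": 0,"rz": 0,"claw": 150},{"x": 0,"y": 0,"z": 0.002,"rx": 0,"ry": 0,"rz": 0,"claw": 150}])

```text
t: 21.53
tool_pos: [0.4946, 0.3334, 0.1105]
orientation: [0.35, -3.121, 0.001]
force: [-0.3, -0.3, 1.2]
opening: 0.0384
gripper_force: 0.0
```

Call:
arm_command(targets=[{"x": 0,"y": 0,"z": 0.03,"rx": 0,"ry": 0,"rz": 0,"claw": 150},{"x": 0,"y": 0,"z": 0.08,"rx": 0,"ry": 0,"rz": 0,"claw": 150},{"x": 0,"y": 0,"z": 0.14,"rx": 0,"ry": 0,"rz": 0,"claw": 150},{"x": 0,"y": 0,"z": 0.2,"rx": 0,"ry": 0,"rz": 0,"claw": 150},{"x": 0,"y": 0,"z": 0.26,"rx": 0,"ry": 0,"rz": 0,"claw": 150},{"x": 0,"y": 0,"z": 0.3,"rx": 0,"ry": 0,"rz": 0,"claw": 150},{"x": 0,"y": 0,"z": 0.3,"rx": 0,"ry": 0,"rz": 0,"claw": 150},{"x": 0,"y": 0,"z": 0.3,"rx": 0,"ry": 0,"rz": 0,"claw": 150},{"x": 0,"y": 0,"z": 0.3,"rx": 0,"ry": 0,"rz": 0,"claw": 150}])

```text
t: 22.28
tool_pos: [0.4944, 0.3333, 0.2596]
orientation: [0.35, -3.12, 0.002]
force: [0.4, -0.0, -0.6]
opening: 0.0385
gripper_force: 0.0
```

```bash
python3 - <<'E'
from g2 import *
s,M=st();print(s['force'])
a=np.radians(12.75);ex=np.array([np.cos(a),np.sin(a),0]);ey=np.array([-ex[1],ex[0],0]);c=np.array([.4953,.3335,0])
for nm in('wrist','side'):
    w=grab(nm);C=cloud(w)-c;X=C@ex;Y=C@ey;z=C[...,2]
    m=(abs(X)<.04)&(abs(Y)<.03)&(z>.113)&(z<.14)
    if m.sum()>20:
        q=np.c_[X[m],Y[m]].astype(np.float32)*1000;print(nm,'top face z',np.median(z[m]),np.percentile(z[m],[5,95]),m.sum(),cv2.minAreaRect(q))
    m=(abs(X)<.025)&(Y<-.003)&(Y>-.016)&(z>.068)&(z<.115)
    if m.sum()>50: print(nm,'face lean Y per z',np.polyfit(z[m],Y[m],1)[0],'per X',np.polyfit(X[m],Y[m],1)[0],'Ymean',Y[m].mean())
# spanner in tray
C=cloud(load('side'));m=(np.hypot(C[...,0]-.556,C[...,1]-.135)<.1)&(C[...,2]>.009)&(C[...,2]<.018)&(abs(C[...,1]-.135)<.033);print('spanner z',np.median(C[m][:,2]),cv2.minAreaRect(C[m][:,:2].astype(np.float32)))
E
```

```text
t 22.2833 pos [0.4944 0.3333 0.2596] y [-0.2217  0.9751 -0.0009] yang 102.81 z [-0.002  -0.0013 -1.    ] op 0.0385 [ 0.5074  0.1128  1.4583 -0.0002  1.5729 -1.287 ]
[ 0.3785 -0.0182 -0.6071]
wrist top face z 0.1235007419252519 [0.122  0.1248] 1518 ((-1.740264892578125, 0.9352569580078125), (15.696504592895508, 55.67066955566406), 89.8165054321289)
side top face z 0.1207346003550106 [0.1144 0.1235] 139 ((1.1480884552001953, -1.3194255828857422), (55.30335235595703, 19.215513229370117), 1.3122901916503906)
side face lean Y per z 0.005538095246598935 per X 0.023315793725149133 Ymean -0.0072644392232922815
spanner z 0.01218207082298195 ((0.555363655090332, 0.13733242452144623), (0.050947606563568115, 0.19308103621006012), 84.18828582763672)
```

The plate's top is at z≈0.122 (expected 0.122), it leans less than 0.5°, and it lies along the slot within 2 mm of centre. The spanner is flat in the tray. Handing in.

```bash
python3 -c "
from plant import robot
print(robot.close_job())"
```

```text
the job is handed in; nothing more can be done
None
```

The job is handed in; the call gave no verdict. By my last measurements the spanner lies flat in the tray, and the thick plate, leaned on the rest and regripped on the way, stands upright and fully home in the rack's middle slot, at about 22 s on the robot's clock.

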